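# Index, lock and load the filter-cassette turntable

### The job

Ready the filter turntable beside the microscope: back off the red clamp screw just enough to free the slab (less than a third of a turn), swing the slab by its silver post until the hidden cross-hole lies under the yellow index pin (with the red mark near the pin, feel for it) and push the pin fully home, then screw the clamp fully tight again. After that, set every filter cassette that is there flat on the painted rectangle of its own colour, squarely, so that they make the interlocking pinwheel, and leave the other things on the bench alone.

Things in the scene. Friction and masses are not known exactly. Their poses are not given: they have to be found in the camera images.
- screw_grip (a point): Centre of the red wing bar of the clamp screw, on the screw's vertical axis. The bar is 52 mm long (this point's x axis), 14 mm wide (its y axis) and 24 mm tall; its top is 86 mm and its underside 62 mm above the table, free underneath to a block 52 mm high. The screw stands on the drum's rim, 125 mm from the turntable's axis.
- clamp_screw (a joint): Turn of the red clamp screw in rad: 0 = fully tight (a dead stop); grows anticlockwise seen from above as it is backed off, and turns with slight friction (about 0.12 N m). Below about 0.2 the slab is locked fast, above 0.3 it turns freely; beyond 2.2 the screw would be backed off too far. It does not rise as it turns.
- slab_centre (a point): Centre of the top face of the round dark steel slab (208 mm across, top 40 mm above the table), on the turntable's vertical axis; its axes turn with the slab. The slab turns on a fixed grey drum 296 mm across and 26 mm high.
- slab (a joint): Turn of the slab in rad, growing anticlockwise seen from above, range -0.4 to 1.2; once unclamped it turns with light friction (about 0.2 N m) and stays where it is left. Near 0 the red mark on the slab points at the index pin. The cross-hole in the hidden ring under the slab was set roughly: it lines up with the pin at a value unknown beforehand, somewhere between -0.13 and 0.13.
- post (a point): Half-way up the silver round turning post (16 mm across, 45 mm tall, standing on the slab, top 85 mm above the table), 90 mm from the slab's axis. Gripped by it, the slab is swung round.
- red_mark (a point): Middle of the red mark painted on the top of the slab, 92 mm from its axis, on the slab's -y side.
- pin_top (a point): Centre of the top of the index pin's round yellow head (30 mm across, 14 mm thick), 86 mm above the table when raised. It stands on a block on the drum's rim, 122 mm from the slab's axis, and slides straight down.
- index_pin (a joint): How far the index pin is pushed down, in m: 0 = raised, 0.016 = fully home (dead stop). It stays where it is left (friction about 2.5 N, no spring). It stops short at about 0.003 on the solid ring when the hole is not under it; within about 0.05 rad of the hole its rounded end enters under a push of about 10 N and centres the unclamped slab by itself.
- blue_centre (a point): Middle (36.5 mm above its underside) of the filter cassette with the blue band and blue grip: a black box 88 mm long (its x axis), 42 mm wide (its y), 45 mm tall, with a grip bar on top 44 mm long (x), 18 mm wide (y), 28 mm tall, top at 73 mm. About 160 g. Either way round will do. It may be absent.
- slot_blue (a point): Centre of the blue painted rectangle (88 by 42 mm) on the slab's top face, where the blue cassette belongs; its long side runs along this point's x axis. The four rectangles lie 4 mm apart in a pinwheel.
- green_centre (a point): Middle (36.5 mm above its underside) of the filter cassette with the green band and green grip: a black box 88 mm long (its x axis), 42 mm wide (its y), 45 mm tall, with a grip bar on top 44 mm long (x), 18 mm wide (y), 28 mm tall, top at 73 mm. About 160 g. Either way round will do. It may be absent.
- slot_green (a point): Centre of the green painted rectangle (88 by 42 mm) on the slab's top face, where the green cassette belongs; its long side runs along this point's y axis. The four rectangles lie 4 mm apart in a pinwheel.
- orange_centre (a point): Middle (36.5 mm above its underside) of the filter cassette with the orange band and orange grip: a black box 88 mm long (its x axis), 42 mm wide (its y), 45 mm tall, with a grip bar on top 44 mm long (x), 18 mm wide (y), 28 mm tall, top at 73 mm. About 160 g. Either way round will do. It may be absent.
- slot_orange (a point): Centre of the orange painted rectangle (88 by 42 mm) on the slab's top face, where the orange cassette belongs; its long side runs along this point's x axis. The four rectangles lie 4 mm apart in a pinwheel.
- white_centre (a point): Middle (36.5 mm above its underside) of the filter cassette with the white band and white grip: a black box 88 mm long (its x axis), 42 mm wide (its y), 45 mm tall, with a grip bar on top 44 mm long (x), 18 mm wide (y), 28 mm tall, top at 73 mm. About 160 g. Either way round will do. It may be absent.
- slot_white (a point): Centre of the white painted rectangle (88 by 42 mm) on the slab's top face, where the white cassette belongs; its long side runs along this point's y axis. The four rectangles lie 4 mm apart in a pinwheel.
- buffer_bottle: Bystander, to be left alone: an amber bottle 60 mm across, 150 mm tall; origin at its underside.
- beaker: Bystander, to be left alone: a glass beaker 70 mm across, 85 mm tall; origin at its underside.
- jar: Bystander, to be left alone: a lidded jar 56 mm across, 70 mm tall; origin at its underside.
- driver: Bystander, to be left alone: a screwdriver lying down; origin at its underside.
- petri_dish: Bystander, to be left alone: a clear dish 90 mm across, 15 mm tall; origin at its underside.
- tip_box: Bystander, to be left alone: a blue box 120 by 80 by 60 mm; origin at its underside.
- objective: Bystander, to be left alone: a brass objective, 32 mm across, 50 mm tall; origin at its underside.
Things that resemble listed ones, but are neither listed nor needed, are in the scene too. What is shaped like the part that bears green_centre but turquoise is not meant.

How it is judged:
On the way, in this order (a step that is already met when the one before it is completed fails the run):
1. the clamp screw is backed off (beyond 0.35 rad), the pin still up (value of joint clamp_screw above 0.35 rad and value of joint index_pin below 0.006 m), for 0.2 s.
2. the index pin is pushed home through the cross-hole (beyond 13.5 mm) (value of joint index_pin above 0.0135 m), for 0.2 s.
3. the clamp screw is tight again (below 0.15 rad), the pin home (value of joint clamp_screw below 0.15 rad and value of joint index_pin above 0.0135 m), for 0.2 s.
4. every cassette stands on its rectangle (horizontal distance between blue_centre and slot_blue below 0.007 m and angle between the x axis of blue_centre and the x axis of slot_blue, either way round below 0.14 rad and z of blue_centre in the frame of slot_blue between 0.032 and 0.041 m and angle between each of blue_centre, green_centre, orange_centre, white_centre's own z axis and vertical below 0.08 rad and contact force between the fingers and cassette_blue below 0.1 N and horizontal distance between green_centre and slot_green below 0.007 m and angle between the x axis of green_centre and the y axis of slot_green, either way round below 0.14 rad and z of green_centre in the frame of slot_green between 0.032 and 0.041 m and contact force between the fingers and cassette_green below 0.1 N and horizontal distance between orange_centre and slot_orange below 0.007 m and angle between the x axis of orange_centre and the x axis of slot_orange, either way round below 0.14 rad and z of orange_centre in the frame of slot_orange between 0.032 and 0.041 m and contact force between the fingers and cassette_orange below 0.1 N and horizontal distance between white_centre and slot_white below 0.007 m and angle between the x axis of white_centre and the y axis of slot_white, either way round below 0.14 rad and z of white_centre in the frame of slot_white between 0.032 and 0.041 m and contact force between the fingers and cassette_white below 0.1 N), for 0.2 s.
At the end, for the whole second after the job is handed in: Index pin home (pushed beyond 13.5 mm of 16), clamp screw tight (below 0.15 rad), and every cassette present upright on the slab on the rectangle of its colour, within 7 mm of its centre and 0.14 rad of square (either way round), released and at rest (all of step 3 and all of step 4 and linear speed of each of cassette_blue, cassette_green, cassette_orange, cassette_white below 0.02 m/s); the robot touches nothing.
It fails at once if the clamp screw is backed off more than 2.2 rad (a third of a turn and a little) (value of joint clamp_screw above 2.2 rad).
It fails at once if a bystander is pushed more than 40 mm (distance of any of buffer_bottle, beaker, jar, driver, petri_dish, tip_box, objective from where it was at the start of the episode above 0.04 m).
It fails at once if a standing bystander is knocked over (angle between any of buffer_bottle, beaker, jar, petri_dish, tip_box, objective's own z axis and vertical above 0.6 rad).
Of cassette_blue, cassette_green, cassette_orange, cassette_white only 3 to 4 are there at a start; the rules pass over those that are not, and their reading is None.
At some moment in a run one of cassette_blue, cassette_green, cassette_orange, cassette_white may be knocked a few centimetres aside while the robot is not near it.
It also fails if it takes over 210 s, if anything falls off the work surface, if the arm or the gripper's body presses on something with over 40 N, if the wrist force passes 120 N, or if a joint passes its speed limit or range.

### The arm

A 7-joint arm with a two-finger parallel gripper is mounted at the origin on the work surface. World frame = base frame: x ahead of the robot, y to its left, z up, the work surface at z = 0. Lengths are in m, angles in rad, forces in N, time in s.
With the tool pointing down it reaches from about 0.35 to 0.9 m from the base axis. Payload 7.2 kg.
Tool frame: the origin (TCP) lies on the centre line of the jaws, within the pads' length; the fingertips stand 17 mm ahead of it and the grasp point (between the pads) lies 2 mm behind it; z points along the fingers, y is the line along which they close (so a half turn about z gives the same grasp; the last joint's range is limited). The gripper opens to 85 mm and grips with 20 to 120 N. Pads are 22 mm wide; open, the fingers measure 114 mm over their backs; the gripper's body (76 mm by 85 mm) begins 54 mm behind the grasp point. The pads swing forward as they close: fully open they stand 13 mm farther back than shut.
Start: joints at [-1.179, 0.411, -0.013, 1.596, 0.006, 1.134, -0.082], TCP at [0.277, 0.56, 0.248] pointing down, gripper open.
Joint ranges: [-2.95, 2.95], [-0.29, 1.99], [-1.47, 1.44], [0.14, 2.54], [-1.03, 4.17], [0.13, 1.85], [-2.86, 2.86]. Speed limits (rad/s): [2.39, 2.39, 3.01, 3.01, 3.14, 3.14, 3.14].

### API

Orientations are given as a rotation vector (axis times angle).
In Python, from plant import telemetry, optics, arm gives the robot as it stands.
- The arm moves only by the shell command python3 -m handwheel 'ROWS' [FORCE]. ROWS is JSON, a list of rows, each a list of 5 numbers: the shift along the tool's x, y, z in m, then the turn about the tool's z in degrees, then the opening, from 0 (shut) to 1 (fully open). A call has 1 to 8 rows; each row shifts and turns the commanded pose from where the row before left it, along the tool's axes as they then stand; what a row does not reach is not made up. A row lasts 1/10 s, in which the tool goes at most 50 mm and 8.59 degrees, less where a joint would pass 70% of its speed; a pose out of reach is approached as far as the arm can. A call is refused whole if a number of a shift passes 0.05 or a number of a turn 8.59, either way. A call with a gripper value outside its range is refused whole. The fingers move at their own pace and stop on an object; FORCE is the grip in N (left out, the last holds). Time passes only in rows, so rows that do not move let the fingers close. It gives the time, the measured TCP pose, the force, the opening and the grip force at its end, in the units of the state.
- telemetry.observe(): the state, without advancing time (a new reading comes with each control period).
- optics.camera(name): name is "scene" or "top"; returns the picture (480x640x3 uint8, blue, green, red); there is no depth.
- optics.camera_model(name): a dict with "camera_matrix" (3x3 intrinsics, pixels), "xyz" and "orientation" of the camera in the world. Camera axes: x right, y down, z forward; pixel columns grow to the right and rows downward; lengths in m; the calibration is good to about 2 mm. A picture is of the moment at which its call begins. camera_model takes no time and is no camera call.
- arm.sign_off(): hands the job in; it is judged then, once.
The state is a dict: "clock": time; "joint_positions": joint angles; "joint_vel": joint speeds; "tau": joint torques, N m; "eef_pos": TCP position; "eef_rot": TCP orientation; "wrist_force": force on the tool from outside, world axes, zero at the start; "moment": the same for the moment, N m; "opening": opening from 0.0 (shut) to 1.0 (fully open); "finger_force": force on a finger pad.
Only numpy, scipy, OpenCV 4.12 (cv2) and the standard library are available. Lean on these libraries where they do the work, as an engineer would, in place of code of your own. Each camera call takes 0.05 s, during which the arm holds its last target. There are 200 camera calls.

## Working session

There is one attempt and no reset: what is moved stays moved. The work goes in short steps, Python scripts to look and compute and a shell command to move; the robot and the scene stay as the last step left them, time stands still between calls to the robot, and variables do not carry over. Pictures are saved under pics/ and viewed, at most 14 in all, crops included, and the job is handed in when it is done.

```bash
ls; mkdir -p pics
python3 - <<'E'
from plant import telemetry, optics, arm
import cv2,json
for n in("scene","top"):
    cv2.imwrite(f"pics/{n}0.png",optics.camera(n)); print(n,optics.camera_model(n))
print(telemetry.observe())
E
```

```text
pics
scene {'camera_matrix': array([[552.27605024,   0.        , 318.2102685 ],
       [  0.        , 552.27605024, 237.98665971],
       [  0.        ,   0.        ,   1.        ]]), 'xyz': array([1.63205021, 0.02938708, 0.81257723]), 'orientation': array([-1.59378296, -1.69224548,  0.8776827 ])}
top {'camera_matrix': array([[599.7601359 ,   0.        , 317.73331707],
       [  0.        , 599.7601359 , 242.34104735],
       [  0.        ,   0.        ,   1.        ]]), 'xyz': array([ 0.26094812, -0.0098787 ,  1.92518953]), 'orientation': array([-2.16025014,  2.13422746, -0.17406335])}
{'clock': 0.1, 'joint_positions': array([-1.17918009,  0.41180197, -0.01273323,  1.59694816,  0.00557959,
        1.13430624, -0.0822045 ]), 'joint_vel': array([ 2.16193105e-03, -1.04519448e-03,  1.10157026e-03, -1.80392316e-03,
       -5.06751205e-04,  6.44520012e-05, -3.74826288e-04]), 'tau': array([ 2.91060409e-03, -6.01822615e+01,  6.84291814e-01, -3.00085652e+01,
        1.40437146e-02,  6.37768884e-03, -1.57855169e-05]), 'eef_pos': array([0.27719467, 0.55970152, 0.2475532 ]), 'eef_rot': array([-7.15827042e-01, -3.05869272e+00,  2.20829890e-03]), 'wrist_force': array([-0.764651  , -0.27925137, -0.33484088]), 'moment': array([ 0.05189748, -0.00152877, -0.01799952]), 'finger_force': 0.0, 'opening': 1.0017912305964185}
```

View pics/scene0.png

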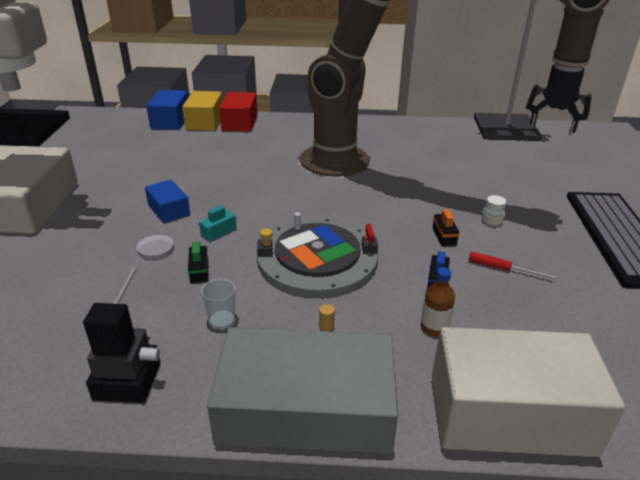

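View pics/top0.png

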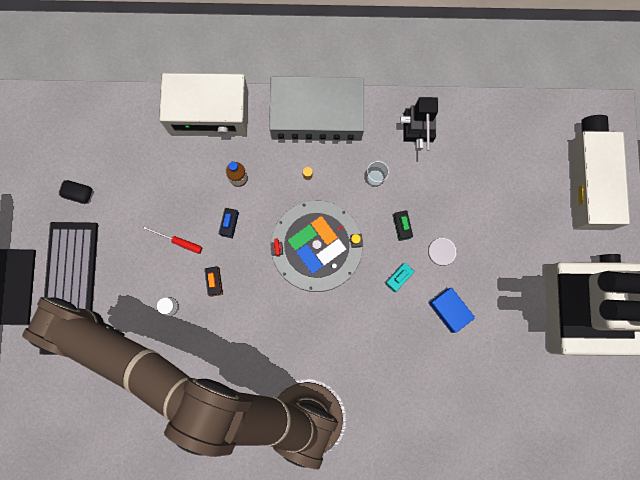

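The top view shows the turntable at about (317,245). The red screw is at (277,247), the pin at (356,239), the post at (334,266) and the red mark at (341,228). The cassettes are blue (229,222), orange (213,281) and green (403,225). White looks absent, and the turquoise one is a decoy.

Run:
```python
import cv2
t=cv2.imread("pics/top0.png"); s=cv2.imread("pics/scene0.png")
cv2.imwrite("pics/c1.png",cv2.resize(t[195:300,260:400],None,fx=5.7,fy=5.7,interpolation=cv2.INTER_CUBIC))
cv2.imwrite("pics/c2.png",cv2.resize(s[205:295,250:385],None,fx=5.9,fy=5.9,interpolation=cv2.INTER_CUBIC))
a=cv2.resize(t[200:305,190:255],None,fx=5.7,fy=5.7,interpolation=cv2.INTER_CUBIC)
b=cv2.resize(t[200:305,380:445],None,fx=5.7,fy=5.7,interpolation=cv2.INTER_CUBIC)
cv2.imwrite("pics/c3.png",cv2.hconcat([a,b]))
```

```text
(no output)
```

View pics/c1.png

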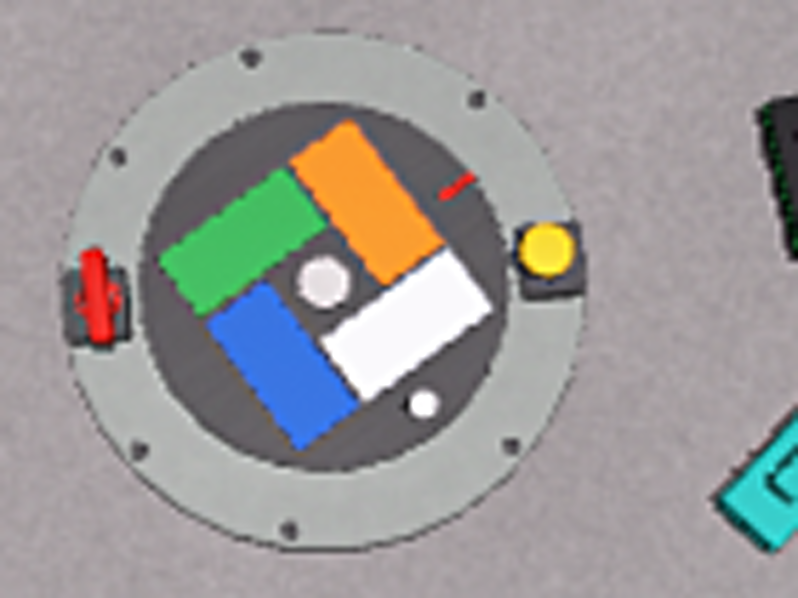

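View pics/c2.png

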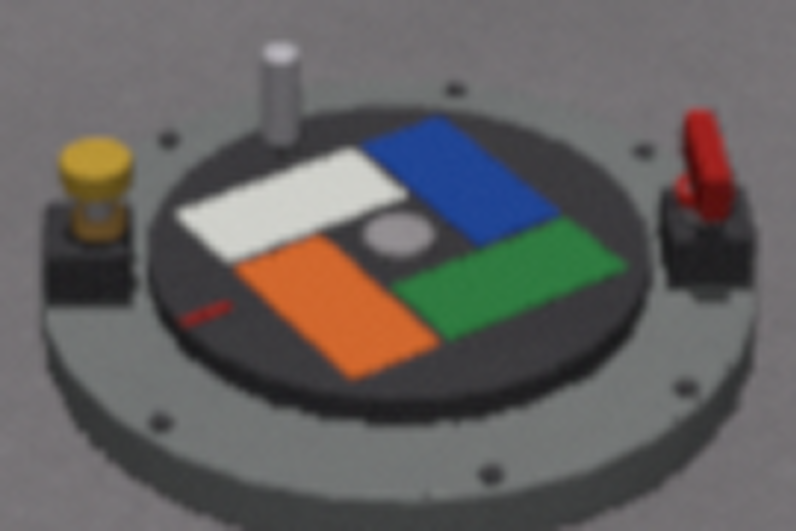

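View pics/c3.png

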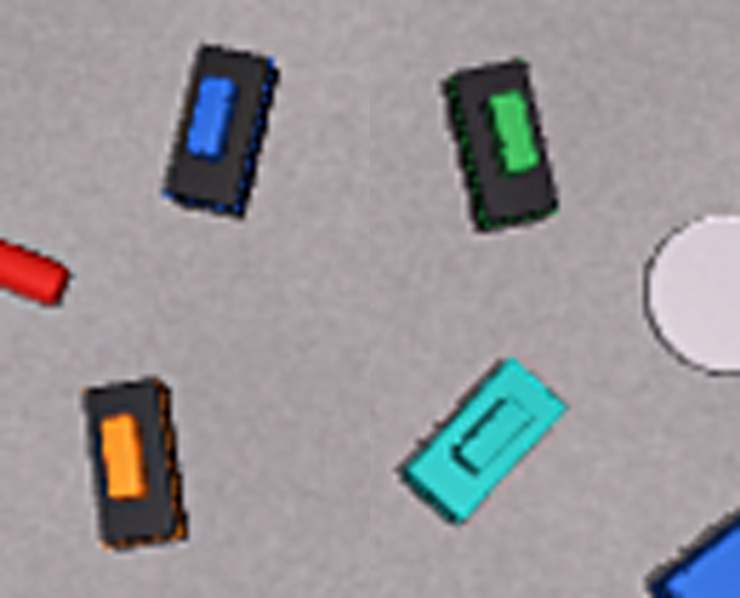

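Crop 1 shows, in full-image pixels:
- Screw bar centre at about (277,247).
- Pin head at (355.9,238.7).
- Post at (334,265.8).
- Hub at (316.7,244.3).
- Red mark at (340.3,227.6).

Crop 2 shows the same parts in the scene view: pin head top at about (266,231), post top at (297.4,213.5) and hub at (317.5,244.5). Crop 3 shows the three cassettes upright. Next I'll triangulate.

```bash
cat > h.py <<'E'
import numpy as np, cv2
from scipy.spatial.transform import Rotation as R
from plant import telemetry, optics
def M(n):
    m=optics.camera_model(n); return m["camera_matrix"],R.from_rotvec(m["orientation"]).as_matrix(),m["xyz"]
def ray(n,p):
    K,r,c=M(n); d=r@np.linalg.solve(K,[p[0],p[1],1]); return c,d
def atz(n,p,z):
    c,d=ray(n,p); return c+d*(z-c[2])/d[2]
def proj(n,X):
    K,r,c=M(n); q=K@(r.T@(np.asarray(X)-c)); return q[:2]/q[2]
def tri(pt,ps):
    c1,d1=ray("top",pt); c2,d2=ray("scene",ps)
    A=np.c_[d1,-d2]; t=np.linalg.lstsq(A,c2-c1,rcond=None)[0]
    a,b=c1+d1*t[0],c2+d2*t[1]; return (a+b)/2,np.linalg.norm(a-b)
HSV=dict(red=[(0,6),(174,180)],orange=[(8,18)],yellow=[(20,30)],green=[(55,75)],blue=[(105,118)])
def blob(img,col,near,rad=25,smin=140,vmin=60):
    """centroid, contour of the largest blob of colour within rad of near"""
    S=4; x0,y0=int(near[0]-rad),int(near[1]-rad)
    c=cv2.resize(img[y0:y0+2*rad,x0:x0+2*rad],None,fx=S,fy=S,interpolation=cv2.INTER_CUBIC)
    h=cv2.cvtColor(c,cv2.COLOR_BGR2HSV); m=0
    if col=="white": m=cv2.inRange(h,(0,0,170),(180,40,255))
    else:
        for lo,hi in HSV[col]: m=m|cv2.inRange(h,(lo,smin,vmin),(hi,255,255))
    m=cv2.morphologyEx(m,cv2.MORPH_OPEN,np.ones((5,5)))
    cs=cv2.findContours(m,cv2.RETR_EXTERNAL,cv2.CHAIN_APPROX_NONE)[0]
    k=max(cs,key=cv2.contourArea); mo=cv2.moments(k)
    f=lambda u:(np.asarray(u,float)+.5)/S-.5+[x0,y0]
    return f([mo["m10"]/mo["m00"],mo["m01"]/mo["m00"]]),f(k[:,0]),cv2.contourArea(k)/S/S
def rect(cont,z):
    """world centre, long-axis angle(deg), sides of a top-camera contour at height z"""
    P=np.array([atz("top",p,z)[:2] for p in cont]); (cx,cy),(w,h),a=cv2.minAreaRect((P*1000).astype(np.float32))
    if w<h:w,h,a=h,w,a+90
    return np.round([cx/1e3,cy/1e3],4),round((a+90)%180-90,1),np.round([w,h])
E
python3 - <<'E'
from h import *
np.set_printoptions(precision=4,suppress=True)
t=cv2.imread("pics/top0.png"); s=cv2.imread("pics/scene0.png")
for col,pt,ps in [("green",(303,236),(337,254)),("orange",(325,230),(307,257)),("blue",(310,260),(328,237)),("white",(331,251),(299,240))]:
    a,c,A=blob(t,col,pt,17); b,_,B=blob(s,col,ps,20,100)
    print("slot",col,a,b,A,B,tri(a,b),rect(c,.04))
a,b=blob(t,"yellow",(356,239),12),blob(s,"yellow",(266,235),14,100)
print("pin",a[0],b[0],atz("top",a[0],.086),proj("scene",atz("top",a[0],.086)),tri(a[0],(266.1,231.3)))
a=blob(t,"red",(277,247),14); print("screw",a[0],rect(a[1],.086),a[2],proj("scene",atz("top",a[0],.086)))
a=blob(t,"red",(341,228),8); print("mark",a[0],atz("top",a[0],.04))
print("post",atz("top",(334,265.8),.085),tri((334,265.8),(297.3,213.3)))
print("hub",tri((316.7,244.3),(317.5,244.5)),atz("top",(316.7,244.3),.04))
for col,pt,ps in [("blue",(227,220),(441,260)),("orange",(211,280),(448,217)),("green",(405,223),(198,250))]:
    a,c,A=blob(t,col,pt,10); print(col,a,A,atz("top",a,.073),rect(c,.073),proj("scene",atz("top",a,.073)))
E
python3 -c "
import cv2
s=cv2.imread('pics/scene0.png')
L=[s[235:305,180:230],s[235:305,415:465],s[195:265,425:475]]
cv2.imwrite('pics/c4.png',cv2.hconcat([cv2.resize(i,None,fx=5.3,fy=5.3,interpolation=cv2.INTER_CUBIC) for i in L]))"
```

```text
slot green [302.0538 236.9272] [335.7809 251.7103] 338.34375 391.4375 (array([0.5662, 0.0216, 0.0377]), np.float64(0.001999574352570729)) (array([0.5656, 0.0225]), -52.8, array([88., 42.]))
slot orange [323.8044 230.0853] [306.7299 256.5403] 362.9375 436.34375 (array([ 0.5894, -0.0469,  0.0371]), np.float64(0.0006338836357465872)) (array([ 0.5889, -0.0464]), 37.2, array([90., 44.]))
slot blue [309.127  258.5744] [327.5459 235.0688] 360.65625 363.375 (array([ 0.497 , -0.0014,  0.0375]), np.float64(0.0010008728835289888)) (array([ 0.497 , -0.0009]), 36.9, array([89., 44.]))
slot white [330.8596 251.5602] [298.6667 239.255 ] 370.125 310.9375 (array([ 0.5204, -0.0708,  0.0377]), np.float64(0.0023888539039746064)) (array([ 0.5201, -0.0696]), -53.0, array([91., 45.]))
pin [355.4024 238.3957] [265.7793 233.2738] [ 0.5559 -0.1441  0.086 ] [266.7801 229.8121] (array([ 0.5566, -0.145 ,  0.0821]), np.float64(0.0014058944469199253))
screw [276.7844 246.8154] (array([0.527 , 0.0996]), 0.7, array([52., 24.])) 83.375 [369.8584 226.876 ]
mark [339.5155 227.3834] [ 0.5983 -0.0966  0.04  ]
post [ 0.4696 -0.0782  0.085 ] (array([ 0.47  , -0.0788,  0.0811]), np.float64(0.0008919015055672586))
hub (array([ 0.5427, -0.0244,  0.04  ]), np.float64(5.184741302669691e-05)) [ 0.5427 -0.0244  0.04  ]
blue [226.6573 220.1957] 93.875 [0.6106 0.2592 0.073 ] (array([0.6103, 0.2592]), -11.2, array([48., 22.])) [440.9832 254.8408]
orange [211.3393 279.6723] 95.75 [0.4231 0.3    0.073 ] (array([0.4226, 0.3003]), 9.4, array([48., 22.])) [447.7335 211.801 ]
green [404.7604 222.7944] 80.15625 [ 0.6097 -0.3002  0.073 ] (array([ 0.6095, -0.3   ]), 12.5, array([46., 20.])) [196.5782 244.8296]
```

View pics/c4.png

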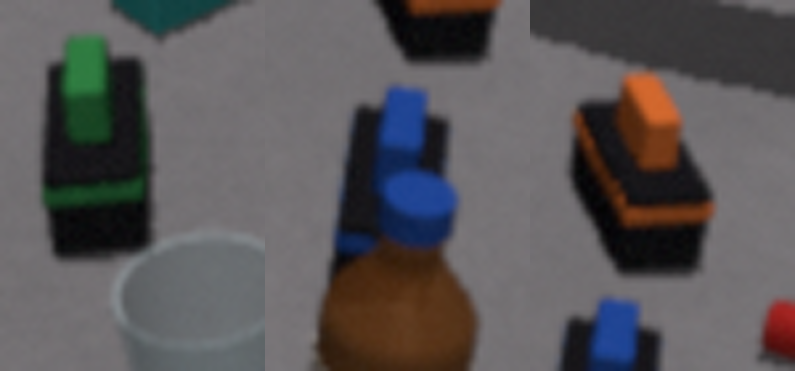

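The cassette grips in both views agree with an upright pose at 73 mm: green (196,247), blue (441,256), orange (448,213). The scene camera reads about 4 mm low. Reach and distances check out too: pin to axis 120 mm, screw to axis 125 mm, post to axis 91 mm, slots 88×42 mm.

The slab stands about 31° anticlockwise of the pin. Next is a motion helper, starting with the approach to the screw.

```bash
cat >> h.py <<'E'
def to(x,y,z,ang=None):
    """remaining shift in present tool axes (mm), turn (deg) to bring tool y parallel to world angle ang"""
    o=telemetry.observe(); r=R.from_rotvec(o["eef_rot"]).as_matrix()
    d=r.T@(np.array([x,y,z])-o["eef_pos"]); ty=np.degrees(np.arctan2(r[1,1],r[0,1]))
    tu=None if ang is None else -((ang-ty+90)%180-90)
    print("shift mm",np.round(d*1e3,1),"turn",tu,"| tool y at",round(ty,1),"j7",o["joint_positions"][6],"tilt",np.round(r[:2,2],3),"pos",o["eef_pos"],"t",o["clock"])
E
python3 - <<'E'
from h import *
np.set_printoptions(precision=4,suppress=True)
f=lambda u,v:atz("top",(260+(u+.5)/5.7-.5,195+(v+.5)/5.7-.5),.086)
a,b=f(92,250),f(102,343); print(a,b,(a+b)/2,np.degrees(np.arctan2(*(a-b)[[1,0]])))
t=cv2.imread("pics/top0.png"); c=blob(t,"red",(277,247),14)[1]
P=np.array([atz("top",p,.086)[:2] for p in c]); u,s,v=np.linalg.svd(P-P.mean(0)); print(P.mean(0),np.degrees(np.arctan2(v[0,1],v[0,0])))
to(.527,.0996,.2,96)
E
```

```text
[0.5525 0.1033 0.086 ] [0.5016 0.0968 0.086 ] [0.5271 0.1001 0.086 ] 7.302414333997113
[0.5268 0.0999] -171.80520336024418
shift mm [-428.  -301.4   48. ] turn -32.34378818843146 | tool y at 63.7 j7 -0.08220449907090442 tilt [-0.001 -0.001] pos [0.2772 0.5597 0.2476] t 0.1
```

```bash
python3 -m handwheel '[[-0.04,-0.028,0,0,0.6],[-0.04,-0.028,0,0,0.6],[-0.04,-0.028,0,0,0.6],[-0.04,-0.028,0,0,0.6],[-0.04,-0.028,0,0,0.6],[-0.04,-0.028,0,0,0.6],[-0.04,-0.028,0,0,0.6],[-0.04,-0.028,0,0,0.6]]' 60
python3 -m handwheel '[[-0.04,-0.028,0,0,0.6],[-0.04,-0.028,0,0,0.6],[-0.028,-0.021,0,0,0.6],[0,0,0,-8.4,0.6],[0,0,0,-8.4,0.6],[0,0,0,-8.4,0.6],[0,0,0,-8.4,0.6],[0,0,0,0,0.6]]'
python3 -c "
from h import *
to(.527,.1,.12,97.5)"
```

```text
clock: 0.9
eef_pos: [0.4652, 0.2154, 0.2482]
eef_rot: [-0.716, -3.059, -0.0]
wrist_force: [1.4, -0.1, 0.1]
opening: 0.599
finger_force: 0.0
clock: 1.7
eef_pos: [0.5271, 0.1003, 0.248]
eef_rot: [0.202, -3.134, -0.0]
wrist_force: [0.1, 0.3, -0.7]
opening: 0.601
finger_force: 0.0
shift mm [ 1.00e-01 -2.00e-01  1.28e+02] turn -0.12845748333877793 | tool y at 97.4 j7 1.462444622720126 tilt [-0.001 -0.   ] pos [0.52711962 0.10025649 0.24797599] t 1.7
```

```bash
python3 -m handwheel '[[0,0,0.045,0,0.6],[0,0,0.045,0,0.6],[0,0,0.04,0,0.6],[0,0,0.025,0,0.6],[0,0,0.016,0,0.6],[0,0,0,0,0.6]]'
python3 -m handwheel '[[0,0,0,0,0.1],[0,0,0,0,0.1],[0,0,0,0,0.1],[0,0,0,0,0.1],[0,0,0,0,0.1]]' 50
python3 -c "
from h import *
o=telemetry.observe();print(o['moment'])
to(.527,.1,.12,97.5)"
```

```text
clock: 2.3
eef_pos: [0.5256, 0.1, 0.0749]
eef_rot: [0.193, -3.131, 0.002]
wrist_force: [-0.3, -0.5, 0.1]
opening: 0.597
finger_force: 0.0
clock: 2.8
eef_pos: [0.5284, 0.0991, 0.0787]
eef_rot: [-0.196, 3.133, -0.001]
wrist_force: [-0.0, -4.8, 4.2]
opening: 0.151
finger_force: 50.2
[-8.43760468e-01  4.14803898e-02  2.93874389e-04]
shift mm [  1.1   1.  -41.3] turn -0.355281037054354 | tool y at 97.1 j7 1.4957992891446925 tilt [ 0.002 -0.001] pos [0.52835573 0.09911611 0.07871787] t 2.8
```

```bash
python3 -m handwheel '[[0,0,0,-6,0.1],[0,0,0,-6,0.1],[0,0,0,-6,0.1],[0,0,0,-6,0.1],[0,0,0,-6,0.1],[0,0,0,-6,0.1],[0,0,0,-6,0.1],[0,0,0,0,0.1]]'
python3 -c "
from h import *
o=telemetry.observe();print(o['moment'])
to(.527,.1,.12,97.5)"
python3 -m handwheel '[[0,0,0,0,0.6],[0,0,0,0,0.6],[0,0,0,0,0.6],[0,0,-0.02,0,0.6],[0,0,-0.04,0,0.6],[0,0,-0.05,0,0.6],[0,0,-0.03,0,0.6],[0,0,0,0,0.6]]'
python3 -c "
from h import *
t=optics.camera('top');cv2.imwrite('pics/top1.png',t)
to(.4696,-.078,.15,36.4)"
```

```text
clock: 3.6
eef_pos: [0.5287, 0.0984, 0.0787]
eef_rot: [-1.31, 2.853, -0.004]
wrist_force: [1.2, -6.0, 5.0]
opening: 0.155
finger_force: 50.2
[-1.12217103 -0.08728077  0.08357089]
shift mm [ -0.1   2.2 -41.3] turn 41.809468443528885 | tool y at 139.3 j7 2.1067582527857085 tilt [ 0.003 -0.001] pos [0.52868918 0.09840737 0.07873567] t 3.6
clock: 4.4
eef_pos: [0.5297, 0.1015, 0.2222]
eef_rot: [-1.306, 2.848, -0.002]
wrist_force: [-0.1, 0.3, -0.1]
opening: 0.603
finger_force: 0.0
shift mm [174.5 -72.1  69.1] turn -77.12297555206817 | tool y at 139.3 j7 2.1259861445853945 tilt [0.005 0.001] pos [0.52843486 0.1011598  0.21967464] t 4.45
```

```bash
python3 -m handwheel '[[0.044,-0.018,0,0,0.6],[0.044,-0.018,0,0,0.6],[0.044,-0.018,0,0,0.6],[0.0425,-0.0181,0,0,0.6],[0,0,0,6.4,0.6],[0,0,0,6.5,0.6],[0,0,0,0,0.6],[0,0,0,0,0.6]]'
python3 -c "
from h import *
to(.4697,-.0782,.07,126.4)
t=cv2.imread('pics/top1.png')
a,c,A=blob(t,'red',(277,247),14);P=np.array([atz('top',p,.086)[:2] for p in c]); u,s,v=np.linalg.svd(P-P.mean(0)); print(A,P.mean(0),np.degrees(np.arctan2(v[0,1],v[0,0])))
"
```

```text
clock: 5.25
eef_pos: [0.4677, -0.0784, 0.2164]
eef_rot: [0.986, -2.981, -0.001]
wrist_force: [-0.7, 0.8, 0.1]
opening: 0.6
finger_force: 0.0
shift mm [ -1.9  -1.3 146.4] turn 0.18406690996071973 | tool y at 126.6 j7 2.2834835414428696 tilt [-0.002  0.   ] pos [ 0.46765755 -0.07835666  0.2164209 ] t 5.25Traceback (most recent call last):
  File "<string>", line 5, in <module>
    a,c,A=blob(t,'red',(277,247),14);P=np.array([atz('top',p,.086)[:2] for p in c]); u,s,v=np.linalg.svd(P-P.mean(0)); print(A,P.mean(0),np.degrees(np.arctan2(v[0,1],v[0,0])))
          ~~~~^^^^^^^^^^^^^^^^^^^^^^
  File "h.py", line 27, in blob
    k=max(cs,key=cv2.contourArea); mo=cv2.moments(k)
ValueError: max() iterable argument is empty
```

```bash
python3 -m handwheel '[[-0.0018,-0.0013,0.04,0,0.6],[0,0,0.045,0,0.6],[0,0,0.035,0,0.6],[0,0,0.017,0,0.6],[0,0,0.009,0,0.6],[0,0,0,0,0.6]]'
python3 -m handwheel '[[0,0,0,0,0.1],[0,0,0,0,0.1],[0,0,0,0,0.1],[0,0,0,0,0.1],[0,0,0,0,0.1]]' 50
python3 -c "
from h import *
to(.4697,-.0782,.07,126.4)
t=optics.camera('top');cv2.imwrite('pics/top2.png',t)
a,c,A=blob(t,'red',(277,247),14);P=np.array([atz('top',p,.086)[:2] for p in c]); u,s,v=np.linalg.svd(P-P.mean(0)); print(A,P.mean(0),np.degrees(np.arctan2(v[0,1],v[0,0])))
C=np.array([.5427,-.0244]);p=telemetry.observe()['eef_pos'][:2]-C
print(np.linalg.norm(p))
rr=R.from_rotvec(telemetry.observe()['eef_rot']).as_matrix().T
prev=telemetry.observe()['eef_pos'];k=31.3/8
for i in range(1,9):
    q=np.radians(-k*i);w=C+[np.cos(q)*p[0]-np.sin(q)*p[1],np.sin(q)*p[0]+np.cos(q)*p[1]];w=np.r_[w,prev[2]]
    print(np.round(R.from_euler('z',k*(i-1),degrees=True).as_matrix().T@rr@(w-prev)*1e3,2),k);prev=w
"
```

```text
clock: 5.85
eef_pos: [0.4697, -0.0784, 0.0702]
eef_rot: [0.983, -2.982, -0.002]
wrist_force: [-0.1, -0.1, 0.1]
opening: 0.599
finger_force: 0.0
clock: 6.35
eef_pos: [0.4713, -0.079, 0.0726]
eef_rot: [-0.979, 2.982, -0.002]
wrist_force: [-0.6, -0.8, 7.0]
opening: 0.168
finger_force: 48.7
shift mm [0.8 1.6 2.6] turn -0.045141838822729596 | tool y at 126.4 j7 2.291916926495412 tilt [ 0.003 -0.   ] pos [ 0.47130299 -0.07904796  0.0725661 ] t 6.35
85.25 [0.52648066 0.09949181] -130.78236467685943
0.08993741453060099
[-0.1   6.14 -0.01] 3.9125
[-0.1   6.14 -0.01] 3.9125
[-0.1   6.14 -0.01] 3.9125
[-0.1   6.14 -0.01] 3.9125
[-0.1   6.14 -0.01] 3.9125
[-0.1   6.14 -0.01] 3.9125
[-0.1   6.14 -0.  ] 3.9125
[-0.1   6.14 -0.  ] 3.9125
```

```bash
python3 -m handwheel '[[-0.0001,0.0061,0,3.9,0.1],[-0.0001,0.0061,0,3.9,0.1],[-0.0001,0.0062,0,3.9,0.1],[-0.0001,0.0061,0,3.9,0.1],[-0.0001,0.0062,0,3.9,0.1],[-0.0001,0.0061,0,3.9,0.1],[-0.0001,0.0062,0,3.9,0.1],[-0.0001,0.0061,0,3.9,0.1]]'
python3 -m handwheel '[[0,0,0,0,0.1],[0,0,0,0,0.1],[0,0,0,0,0.6],[0,0,0,0,0.6],[0,0,0,0,0.6],[0,0,-0.02,0,0.6],[0,0,-0.04,0,0.3],[0,0,-0.04,0,0]]'
python3 -c "
from h import *
t=optics.camera('top');cv2.imwrite('pics/top3.png',t)
def m(t,n):
    a=blob(t,'red',n,9)[0];p=atz('top',a,.04)[:2]-[.5427,-.0244];return a,np.linalg.norm(p),np.degrees(np.arctan2(p[1],p[0]))
pp=atz('top',(355.5,238.5),.086)[:2]-[.5427,-.0244]
print(m(cv2.imread('pics/top0.png'),(341,228)),m(t,(345,241)),np.degrees(np.arctan2(pp[1],pp[0])))
to(.556,-.1445,.13)"
```

```text
clock: 7.2
eef_pos: [0.4538, -0.0341, 0.0725]
eef_rot: [-0.136, 3.135, -0.001]
wrist_force: [1.8, -2.6, 4.3]
opening: 0.17
finger_force: 49.5
clock: 8.0
eef_pos: [0.4514, -0.034, 0.1719]
eef_rot: [0.141, -3.136, 0.0]
wrist_force: [1.2, 0.3, -0.2]
opening: 0.273
finger_force: 0.0
(array([339.51553254, 227.38338264]), np.float64(0.09108657896088569), np.float64(-52.41180831331025)) (array([345.777, 242.028]), np.float64(0.09277380865767842), np.float64(-84.7378556996794)) -83.85742774458694
shift mm [ -90.8 -118.8   48.6] turn None | tool y at 95.1 j7 1.6861125300730875 tilt [0.007 0.   ] pos [ 0.45471595 -0.03428794  0.1779759 ] t 8.05
```

```bash
python3 -m handwheel '[[-0.03,-0.039,0,0,0],[-0.03,-0.04,0,0,0],[-0.031,-0.04,0,0,0],[0,0,0.03,0,0],[0,0,0.02,0,0],[0,0,0,0,0]]'
python3 -c "
from h import *
to(.556,-.1445,.105)"
```

```text
clock: 8.65
eef_pos: [0.5511, -0.1436, 0.1182]
eef_rot: [0.14, -3.133, -0.002]
wrist_force: [-0.1, 0.4, 0.4]
opening: 0.002
finger_force: 0.0
shift mm [-4.9 -1.4 13.2] turn None | tool y at 95.1 j7 1.9622353290392538 tilt [-0.006  0.001] pos [ 0.55107754 -0.14358237  0.11823475] t 8.65
```

```bash
python3 -m handwheel '[[-0.0049,-0.0014,0.01,0,0],[0,0,0.004,0,0],[0,0,0.002,0,0],[0,0,0.002,0,0],[0,0,0.002,0,0],[0,0,0,0,0]]'
python3 -m handwheel '[[0,0,0.002,0,0],[0,0,0,0,0]]'
python3 -m handwheel '[[0,0,0.002,0,0],[0,0,0,0,0]]'
```

```text
clock: 9.25
eef_pos: [0.5585, -0.1445, 0.1016]
eef_rot: [-0.142, 3.138, -0.0]
wrist_force: [-1.2, 0.4, -0.6]
opening: -0.001
finger_force: 0.0
clock: 9.45
eef_pos: [0.5584, -0.1446, 0.0993]
eef_rot: [-0.141, 3.138, 0.0]
wrist_force: [-0.2, 0.1, 0.4]
opening: -0.001
finger_force: 0.4
clock: 9.65
eef_pos: [0.5584, -0.1446, 0.0974]
eef_rot: [-0.141, 3.138, 0.0]
wrist_force: [0.7, 1.4, 2.3]
opening: 0.0
finger_force: 1.1
```

```bash
for i in 1 2 3; do :; done
python3 -m handwheel '[[0,0,0.002,0,0],[0,0,0,0,0]]'
python3 -m handwheel '[[0,0,0.002,0,0],[0,0,0,0,0]]'
python3 -m handwheel '[[0,0,0.002,0,0],[0,0,0,0,0]]'
python3 -m handwheel '[[0,0,0.002,0,0],[0,0,0,0,0]]'
```

```text
clock: 9.85
eef_pos: [0.5583, -0.1446, 0.0951]
eef_rot: [-0.141, 3.138, -0.0]
wrist_force: [0.4, 0.5, 0.6]
opening: -0.001
finger_force: 0.5
clock: 10.05
eef_pos: [0.5582, -0.1446, 0.093]
eef_rot: [0.141, -3.138, 0.0]
wrist_force: [0.6, 0.2, 0.6]
opening: -0.003
finger_force: 0.3
clock: 10.25
eef_pos: [0.5581, -0.1446, 0.091]
eef_rot: [0.141, -3.138, 0.0]
wrist_force: [0.3, -0.8, 0.7]
opening: 0.001
finger_force: 0.3
clock: 10.45
eef_pos: [0.5581, -0.1446, 0.089]
eef_rot: [0.141, -3.138, 0.0]
wrist_force: [-0.2, -0.5, -0.2]
opening: -0.002
finger_force: 0.2
```

```bash
python3 -c "
from h import *
s=optics.camera('scene');t=optics.camera('top')
f=lambda i:cv2.resize(i,None,fx=5.5,fy=5.5,interpolation=cv2.INTER_CUBIC)
cv2.imwrite('pics/c5.png',cv2.hconcat([f(s[195:275,240:312]),f(t[195:275,320:392])]))"
```

```text
(no output)
```

View pics/c5.png

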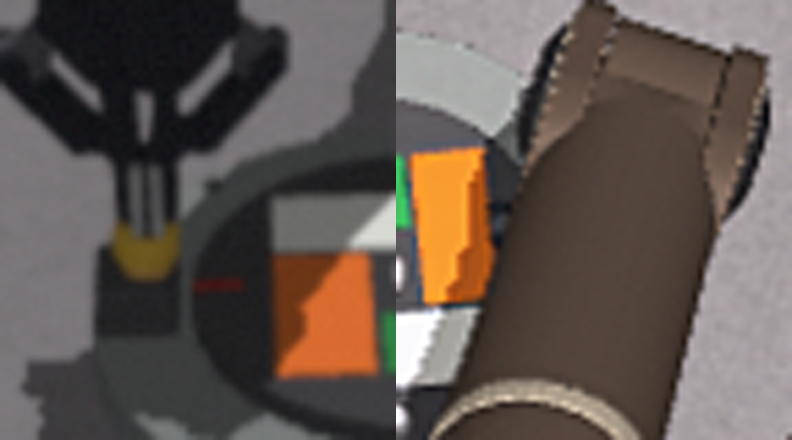

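The pin head at about (267,240) sits near its block under the fingers, so the pin has entered the hole. I'll keep pressing until it reaches the stop.

```bash
python3 -m handwheel '[[0,0,0.002,0,0],[0,0,0,0,0]]'
python3 -m handwheel '[[0,0,0.002,0,0],[0,0,0,0,0]]'
python3 -m handwheel '[[0,0,0.002,0,0],[0,0,0,0,0]]'
```

```text
clock: 10.75
eef_pos: [0.5581, -0.1447, 0.0872]
eef_rot: [0.141, -3.138, -0.0]
wrist_force: [0.1, -0.6, 1.0]
opening: -0.001
finger_force: 0.8
clock: 10.95
eef_pos: [0.5584, -0.1448, 0.087]
eef_rot: [-0.141, 3.138, 0.001]
wrist_force: [-4.5, 1.7, 19.6]
opening: -0.004
finger_force: 9.4
clock: 11.15
eef_pos: [0.5587, -0.1448, 0.0868]
eef_rot: [-0.141, 3.137, 0.001]
wrist_force: [-11.8, 2.3, 34.8]
opening: -0.002
finger_force: 17.8
```

Dead stop at TCP z = 0.087, which is 16 mm of travel, so the pin is home. Back to the screw.

```bash
python3 -m handwheel '[[0,0,-0.01,0,0],[0,0,-0.04,0,0],[0,0,-0.05,0,0],[0,0,-0.02,0,0.6],[0,0,0,-8.5,0.6],[0,0,0,-8.5,0.6],[0,0,0,0,0.6],[0,0,0,0,0.6]]'
python3 -c "
from h import *
to(.527,.0998,.2,139.2)"
```

```text
clock: 11.95
eef_pos: [0.558, -0.1448, 0.203]
eef_rot: [0.596, -3.084, -0.0]
wrist_force: [0.8, -0.3, 0.5]
opening: 0.598
finger_force: 0.0
shift mm [-62.4 238.5   3. ] turn -27.30916263959881 | tool y at 111.9 j7 2.202551312073224 tilt [-0.  0.] pos [ 0.55802451 -0.14477167  0.20297193] t 11.95
```

```bash
python3 -m handwheel '[[-0.0104,0.04,0,0,0.6],[-0.0104,0.04,0,0,0.6],[-0.0104,0.04,0,0,0.6],[-0.0104,0.04,0,0,0.6],[-0.0104,0.04,0,0,0.6],[-0.0104,0.0385,0,0,0.6],[0,0,0,-6.8,0.6],[0,0,0,-6.8,0.6]]'
python3 -m handwheel '[[0,0,0,-6.8,0.6],[0,0,0,-6.8,0.6],[0,0,0,0,0.6],[0,0,0,0,0.6]]'
python3 -c "
from h import *
to(.527,.0998,.077,139.2)"
```

```text
clock: 12.75
eef_pos: [0.5256, 0.1018, 0.2029]
eef_rot: [0.97, -2.987, -0.0]
wrist_force: [-0.4, -0.7, -0.0]
opening: 0.601
finger_force: 0.0
clock: 13.15
eef_pos: [0.526, 0.0997, 0.203]
eef_rot: [1.303, -2.858, -0.0]
wrist_force: [-0.6, -0.1, 0.0]
opening: 0.599
finger_force: 0.0
shift mm [ -0.8  -0.7 126. ] turn -0.17575616747024014 | tool y at 139.0 j7 2.1543075794458306 tilt [-0. -0.] pos [0.52603597 0.09965138 0.20301271] t 13.15
```

```bash
python3 -m handwheel '[[-0.0008,-0.0007,0.04,0,0.6],[0,0,0.04,0,0.6],[0,0,0.026,0,0.6],[0,0,0.02,0,0.6],[0,0,0,0,0.6],[0,0,0,0,0.6]]'
python3 -m handwheel '[[0,0,0,0,0.1],[0,0,0,0,0.1],[0,0,0,0,0.1],[0,0,0,0,0.1],[0,0,0,0,0.1]]' 60
python3 -m handwheel '[[0,0,0,6,0.1],[0,0,0,6,0.1],[0,0,0,6,0.1],[0,0,0,6,0.1],[0,0,0,6,0.1],[0,0,0,6,0.1],[0,0,0,3,0.1],[0,0,0,0,0.1]]'
python3 -c "
from h import *
o=telemetry.observe();print(o['moment'])
to(.527,.1,.12,97.5)"
```

```text
clock: 13.75
eef_pos: [0.5272, 0.0999, 0.0775]
eef_rot: [1.308, -2.856, 0.0]
wrist_force: [1.1, -0.3, -0.2]
opening: 0.604
finger_force: 0.0
clock: 14.25
eef_pos: [0.5292, 0.099, 0.0788]
eef_rot: [-1.308, 2.852, -0.003]
wrist_force: [3.3, -3.4, 3.4]
opening: 0.149
finger_force: 61.7
clock: 15.05
eef_pos: [0.5292, 0.0992, 0.0788]
eef_rot: [-0.278, 3.125, -0.001]
wrist_force: [2.7, -3.9, 3.8]
opening: 0.149
finger_force: 61.7
[-0.62994552 -0.50366812 -0.08765429]
shift mm [  1.8   1.2 -41.2] turn 2.654967505764418 | tool y at 100.2 j7 1.5954373086378497 tilt [0.004 0.   ] pos [0.52920746 0.09916284 0.07882683] t 15.05
```

```bash
for k in 1; do python3 -m handwheel '[[0,0,0,1.5,0.1],[0,0,0,1.5,0.1],[0,0,0,0,0.1]]'; done
python3 -c "
from h import *
o=telemetry.observe();print(o['moment']);to(.527,.1,.12,97.5)"
python3 -m handwheel '[[0,0,0,2,0.1],[0,0,0,0,0.1]]'
python3 -c "
from h import *
o=telemetry.observe();print(o['moment']);to(.527,.1,.12,97.5)"
```

```text
clock: 15.35
eef_pos: [0.5292, 0.0992, 0.0788]
eef_rot: [-0.197, 3.131, -0.0]
wrist_force: [3.0, -3.8, 4.7]
opening: 0.152
finger_force: 61.8
[-0.63176344 -0.57277342 -0.09453462]
shift mm [  1.9   1.  -41.2] turn -0.2941032246858839 | tool y at 97.2 j7 1.5531323804185266 tilt [0.004 0.   ] pos [0.52919637 0.09922089 0.07882083] t 15.35
clock: 15.55
eef_pos: [0.5292, 0.0992, 0.0788]
eef_rot: [-0.146, 3.134, -0.001]
wrist_force: [2.8, -4.4, 5.8]
opening: 0.153
finger_force: 63.4
[-0.82903599 -0.64459635  0.8696524 ]
shift mm [  1.9   1.  -41.2] turn -2.1650675918064763 | tool y at 95.3 j7 1.5255524733090993 tilt [ 0.005 -0.   ] pos [0.52921087 0.09918639 0.07883627] t 15.55
```

The moment jumped to 0.87 N m, so the screw is at its dead stop. I'll release, rise, move toward orange, then measure the slots again.

```bash
python3 -m handwheel '[[0,0,0,-1,0.6],[0,0,0,0,0.6],[0,0,0,0,0.6],[0,0,-0.02,0,0.6],[0,0,-0.05,0,0.6],[0,0,-0.05,0,0.6],[0,0,-0.02,0,0.6],[0,0,0,0,0.6]]'
python3 -c "
from h import *
to(.4231,.300,.2,99.4)"
```

```text
clock: 16.35
eef_pos: [0.5287, 0.1006, 0.2208]
eef_rot: [-0.174, 3.131, 0.003]
wrist_force: [-0.3, 0.6, -0.1]
opening: 0.599
finger_force: 0.0
shift mm [ 83.  209.8  20.7] turn -3.0473101546578363 | tool y at 96.4 j7 1.4862189799709076 tilt [0.006 0.002] pos [0.52871151 0.10057397 0.22081634] t 16.35
```

```bash
python3 -m handwheel '[[0.0166,0.042,0,0,0.6],[0.0166,0.042,0,0,0.6],[0.0166,0.042,0,0,0.6],[0.0166,0.042,0,0,0.6],[0.0166,0.042,0.02,0,0.6],[0,0,0,-3,0.6],[0,0,0,0,0.6]]'
python3 -c "
from h import *
np.set_printoptions(precision=4,suppress=True)
t=optics.camera('top');cv2.imwrite('pics/top4.png',t);s=optics.camera('scene');cv2.imwrite('pics/scene4.png',s)
cv2.imwrite('pics/v4.png',cv2.resize(t[180:320,180:420],None,fx=3.3,fy=3.3,interpolation=cv2.INTER_CUBIC))
to(.4231,.300,.07,99.4)
a=blob(t,'red',(277,247),14);P=np.array([atz('top',p,.086)[:2] for p in a[1]]);v=np.linalg.svd(P-P.mean(0))[2];print('screw',np.degrees(np.arctan2(v[0,1],v[0,0])))
a=blob(t,'yellow',(356,239),12);print('pin',a[0],atz('top',a[0],.07))
a=blob(t,'red',(345,241),9)[0];print('mark',atz('top',a,.04))
"
```

```text
clock: 17.05
eef_pos: [0.4196, 0.3002, 0.1955]
eef_rot: [0.262, -3.128, 0.003]
wrist_force: [1.1, -1.3, -0.1]
opening: 0.6
finger_force: 0.0
shift mm [ -2.    1.3 126.6] turn -0.17008854950677232 | tool y at 99.2 j7 1.0618598208495456 tilt [-0.001 -0.001] pos [0.4214 0.2985 0.1966] t 17.15
screw -173.20597237340328
pin [355.1282 239.1515] [ 0.5561 -0.1444  0.07  ]
mark [ 0.5535 -0.1144  0.04  ]
```

View pics/v4.png

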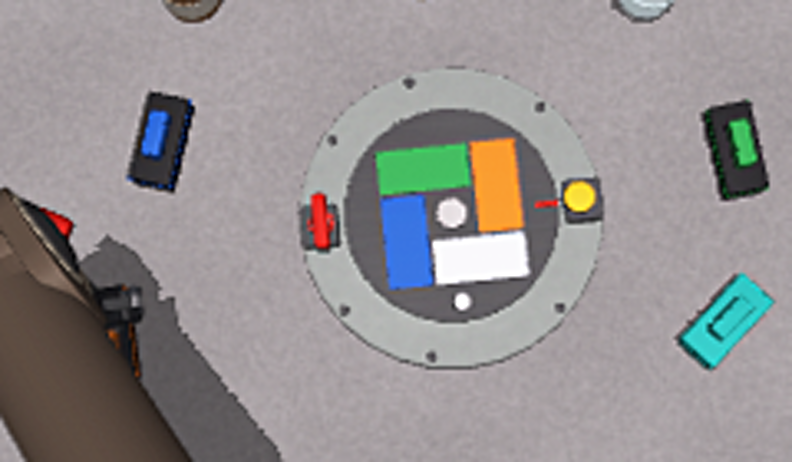

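The slab is pinned, with the mark facing the pin, and the screw is tight. The slots are at about blue (304,253), green (308,231), orange (330,236) and white (326,258). Blue and green cassettes haven't moved, and the gripper is above orange.

```bash
cat > slots.py <<'E'
from h import *
np.set_printoptions(precision=4,suppress=True)
t=cv2.imread('pics/top4.png');s=cv2.imread('pics/scene4.png')
C=[]
for col,pt,ps in [("green",(308.5,231),None),("orange",(330.3,236.4),None),("blue",(303.6,253),None),("white",(325.8,258),None)]:
    a,c,A=blob(t,col,pt,17); X=atz("top",a,.04); q=proj("scene",X); b=blob(s,col,q,18,100)
    print(col,A,X,rect(c,.04),"tri",tri(a,b[0])); C.append(X)
print(np.mean(C,0))
E
python3 slots.py
python3 -m handwheel '[[-0.002,0.0013,0.04,0,0.6],[0,0,0.04,0,0.6],[0,0,0.03,0,0.6],[0,0,0.014,0,0.6],[0,0,0,0,0.6]]'
python3 -m handwheel '[[0,0,0,0,0.1],[0,0,0,0,0.1],[0,0,0,0,0.1],[0,0,0,0,0.1],[0,0,0,0,0.1]]' 40
python3 -c "
from h import *
to(.4231,.300,.07,99.4)"
```

```text
green 333.15625 [0.586  0.0046 0.04  ] (array([0.586 , 0.0046]), -83.5, array([88., 41.])) tri (array([0.5864, 0.003 , 0.0378]), np.float64(0.0031023995185745835))
orange 356.375 [ 0.5714 -0.0662  0.04  ] (array([ 0.571 , -0.0665]), 6.6, array([89., 44.])) tri (array([ 0.572 , -0.0671,  0.0368]), np.float64(0.0017400695237464172))
blue 357.59375 [0.5145 0.0194 0.04  ] (array([0.5147, 0.0194]), 6.9, array([89., 43.])) tri (array([0.5148, 0.0186, 0.0374]), np.float64(0.0015262717374105834))
white 370.09375 [ 0.4999 -0.0517  0.04  ] (array([ 0.5002, -0.0517]), -83.4, array([90., 44.])) tri (array([ 0.5002, -0.0527,  0.0379]), np.float64(0.0017264434135694632))
[ 0.543  -0.0235  0.04  ]
clock: 17.65
eef_pos: [0.4228, 0.2988, 0.0713]
eef_rot: [0.25, -3.129, 0.005]
wrist_force: [0.0, -0.2, 0.8]
opening: 0.6
finger_force: 0.0
clock: 18.15
eef_pos: [0.4241, 0.3012, 0.0746]
eef_rot: [-0.255, 3.129, 0.002]
wrist_force: [0.7, -2.5, 7.3]
opening: 0.197
finger_force: 41.1
shift mm [ 1.2 -1.   4.6] turn -0.07838302986809254 | tool y at 99.3 j7 1.0889928698094578 tilt [0.002 0.001] pos [0.42412157 0.30118537 0.07457411] t 18.15
```

```bash
python3 -m handwheel '[[0,0,-0.02,0,0.1],[0,0,-0.04,0,0.1],[0,0,-0.05,0,0.1],[0,0,-0.02,0,0.1],[0,0,0,2.6,0.1],[0,0,0,0,0.1]]'
python3 -c "
from h import *
to(.5724,-.065,.2,96.7)"
```

```text
clock: 18.75
eef_pos: [0.4232, 0.3013, 0.2044]
eef_rot: [-0.184, 3.135, 0.002]
wrist_force: [-0.0, -0.8, -2.2]
opening: 0.2
finger_force: 40.1
shift mm [-105.3 -381.3    4. ] turn 0.02411508669864304 | tool y at 96.7 j7 1.0196602496278362 tilt [0.001 0.002] pos [0.42318541 0.30134256 0.20438721] t 18.75
```

```bash
python3 -m handwheel '[[-0.006,-0.021,0,0,0.1],[-0.013,-0.047,0,0,0.1],[-0.013,-0.047,0,0,0.1],[-0.013,-0.047,0,0,0.1],[-0.013,-0.047,0,0,0.1],[-0.013,-0.047,0,0,0.1],[-0.013,-0.047,0,0,0.1],[-0.013,-0.047,0,0,0.1]]'
python3 -m handwheel '[[-0.0083,-0.0313,0,0,0.1],[0,0,0,0,0.1],[0,0,0,0,0.1]]'
python3 -c "
from h import *
to(.5724,-.065,.1146,96.7)"
```

```text
clock: 19.55
eef_pos: [0.5606, -0.0368, 0.2026]
eef_rot: [0.188, -3.135, -0.0]
wrist_force: [0.5, 0.3, -0.8]
opening: 0.199
finger_force: 40.0
clock: 19.85
eef_pos: [0.572, -0.0658, 0.2023]
eef_rot: [0.183, -3.134, -0.0]
wrist_force: [-1.2, 1.0, -2.0]
opening: 0.201
finger_force: 40.0
shift mm [-0.7  0.7 87.7] turn 0.0012736464010600912 | tool y at 96.7 j7 1.8454559456968829 tilt [-0.002  0.   ] pos [ 0.57196131 -0.0657534   0.20225897] t 19.85
```

```bash
python3 -m handwheel '[[-0.0005,0.0007,0.04,0,0.1],[0,0,0.03,0,0.1],[0,0,0.01,0,0.1],[0,0,0.004,0,0.1],[0,0,0.002,0,0.1],[0,0,0,0,0.1]]'
python3 -m handwheel '[[0,0,0.0015,0,0.1],[0,0,0,0,0.1]]'
```

```text
clock: 20.45
eef_pos: [0.5737, -0.0642, 0.1183]
eef_rot: [-0.186, 3.134, 0.0]
wrist_force: [0.6, -0.3, -1.4]
opening: 0.197
finger_force: 40.0
clock: 20.65
eef_pos: [0.5734, -0.0644, 0.1165]
eef_rot: [-0.185, 3.135, 0.0]
wrist_force: [-0.9, 0.5, -0.9]
opening: 0.198
finger_force: 40.0
```

```bash
python3 -m handwheel '[[0.001,-0.0005,0.0015,0,0.1],[0,0,0,0,0.1]]'
python3 -m handwheel '[[0,0,0.0012,0,0.1],[0,0,0,0,0.1]]'
python3 -c "
from h import *
to(.5724,-.065,.1146,96.7)"
```

```text
clock: 20.85
eef_pos: [0.5723, -0.0652, 0.1146]
eef_rot: [-0.185, 3.135, 0.0]
wrist_force: [0.2, 0.3, 1.1]
opening: 0.193
finger_force: 40.3
clock: 21.05
eef_pos: [0.5723, -0.0654, 0.1145]
eef_rot: [-0.184, 3.135, 0.0]
wrist_force: [-4.5, -0.9, 10.8]
opening: 0.204
finger_force: 41.7
shift mm [-0.1  0.4 -0.1] turn 0.025213680729152088 | tool y at 96.7 j7 1.8834253301393726 tilt [0.001 0.   ] pos [ 0.57234871 -0.06540549  0.11448327] t 21.05
```

Seated. Release, then on to blue.

```bash
python3 -m handwheel '[[0,0,-0.001,0,0.4],[0,0,0,0,0.4],[0,0,0,0,0.4],[0,0,-0.02,0,0.4],[0,0,-0.05,0,0.5],[0,0,-0.04,0,0.5],[0,0,0,0,0.5]]'
python3 -c "
from h import *
to(.6106,.2592,.2,78.8)"
```

```text
clock: 21.75
eef_pos: [0.575, -0.0657, 0.2297]
eef_rot: [-0.184, 3.127, -0.001]
wrist_force: [0.3, -1.5, 0.6]
opening: 0.5
finger_force: 0.0
shift mm [-73.2 318.5  30. ] turn 17.931531633515803 | tool y at 96.7 j7 1.8378672166468777 tilt [0.009 0.   ] pos [ 0.57500572 -0.06565986  0.229671  ] t 21.75
```

```bash
python3 -m handwheel '[[-0.01,0.045,0,0,0.6],[-0.01,0.045,0,0,0.6],[-0.01,0.045,0,0,0.6],[-0.01,0.045,0,0,0.6],[-0.01,0.045,0,0,0.6],[-0.01,0.045,0,0,0.6],[-0.0132,0.0485,0,0,0.6],[0,0,0.02,6,0.6]]'
python3 -m handwheel '[[0,0,0,6,0.6],[0,0,0,6,0.6],[0,0,0,0,0.6],[0,0,0,0,0.6]]'
python3 -c "
from h import *
np.set_printoptions(precision=4,suppress=True)
t=optics.camera('top');cv2.imwrite('pics/top5.png',t)
for n,p in (('orange',(327,234)),('green',(405,223)),('blue',(227,220))):
  try:
    a,c,A=blob(t,n,p,12); print(n,A,atz('top',a,.073),atz('top',a,.113),rect(c,.113))
  except Exception as e: print(n,'hidden')
to(.6106,.2592,.0715,78.8)"
```

```text
clock: 22.55
eef_pos: [0.6068, 0.27, 0.2047]
eef_rot: [-0.036, 3.139, 0.01]
wrist_force: [0.0, 1.1, -0.3]
opening: 0.6
finger_force: 0.0
clock: 22.95
eef_pos: [0.607, 0.2596, 0.2035]
eef_rot: [-0.303, -3.126, 0.001]
wrist_force: [-0.1, -0.3, -0.6]
opening: 0.601
finger_force: 0.0
orange 88.6875 [ 0.5749 -0.0656  0.073 ] [ 0.5681 -0.0644  0.113 ] (array([ 0.5692, -0.0642]), 7.2, array([49., 21.]))
green 80.53125 [ 0.6097 -0.3001  0.073 ] [ 0.6022 -0.2939  0.113 ] (array([ 0.602 , -0.2938]), 12.6, array([45., 20.]))
blue 5.4375 [0.6086 0.2514 0.073 ] [0.601  0.2458 0.113 ] (array([0.6002, 0.2458]), 0.8, array([9., 8.]))
shift mm [ -3.6   0.3 132.2] turn 0.11914037858339555 | tool y at 78.9 j7 1.0367611477798753 tilt [-0. -0.] pos [0.6071 0.2596 0.2037] t 23.0
```

```bash
python3 -m handwheel '[[-0.0036,0.0003,0.04,0,0.6],[0,0,0.04,0,0.6],[0,0,0.036,0,0.6],[0,0,0.014,0,0.6],[0,0,0,0,0.6],[0,0,0,0,0.6]]'
python3 -m handwheel '[[0,0,0,0,0.1],[0,0,0,0,0.1],[0,0,0,0,0.1],[0,0,0,0,0.1],[0,0,0,0,0.1]]' 40
python3 -c "
from h import *
to(.6106,.2592,.0715,78.8)"
python3 -m handwheel '[[0,0,-0.02,0,0.1],[0,0,-0.04,0,0.1],[0,0,-0.05,0,0.1],[0,0,-0.02,0,0.1],[0,0,0,-6,0.1],[0,0,0,-6,0.1],[0,0,0,-6,0.1],[0,0,0,0,0.1]]'
```

```text
clock: 23.6
eef_pos: [0.6118, 0.2594, 0.0755]
eef_rot: [0.307, 3.125, 0.001]
wrist_force: [-0.6, 0.5, 1.0]
opening: 0.603
finger_force: 0.0
clock: 24.1
eef_pos: [0.6118, 0.2595, 0.076]
eef_rot: [0.308, 3.124, 0.002]
wrist_force: [-1.3, -0.8, 6.5]
opening: 0.202
finger_force: 40.1
shift mm [ 1.1 -0.5  4.5] turn -0.043884598492780924 | tool y at 78.8 j7 1.073734620955857 tilt [0.002 0.001] pos [0.61177825 0.25946506 0.07596684] t 24.1
clock: 24.9
eef_pos: [0.6107, 0.2591, 0.2044]
eef_rot: [-0.188, 3.136, 0.001]
wrist_force: [-0.8, 0.1, -1.9]
opening: 0.201
finger_force: 39.5
```

```bash
python3 -c "
from h import *
to(.5156,.0195,.2,96.8)"
```

```text
shift mm [ 123.  -226.6    4.3] turn 0.04792175012906341 | tool y at 96.8 j7 1.3195661097077043 tilt [0. 0.] pos [0.61066014 0.25912034 0.20442022] t 24.9
```

```bash
python3 -m handwheel '[[0.0176,-0.0324,0,0,0.1],[0.0176,-0.0324,0,0,0.1],[0.0176,-0.0324,0,0,0.1],[0.0176,-0.0324,0,0,0.1],[0.0176,-0.0324,0,0,0.1],[0.0175,-0.0323,0,0,0.1],[0.0175,-0.0323,0,0,0.1],[0,0,0,0,0.1]]'
python3 -m handwheel '[[0,0,0,0,0.1],[0,0,0.03,0,0.1],[0,0,0.03,0,0.1],[0,0,0.013,0,0.1],[0,0,0.007,0,0.1],[0,0,0,0,0.1]]'
python3 -c "
from h import *
to(.5156,.0195,.116,96.8)"
```

```text
clock: 25.7
eef_pos: [0.5135, 0.0141, 0.2045]
eef_rot: [0.169, -3.136, 0.002]
wrist_force: [0.4, 0.6, -2.4]
opening: 0.196
finger_force: 39.6
clock: 26.3
eef_pos: [0.5154, 0.0202, 0.1237]
eef_rot: [0.185, -3.135, 0.0]
wrist_force: [-0.0, -0.2, -2.2]
opening: 0.197
finger_force: 39.6
shift mm [-0.1 -0.7  7.7] turn -0.03303387946391467 | tool y at 96.8 j7 1.693389027941538 tilt [-0.001 -0.   ] pos [0.51539745 0.0201769  0.1237245 ] t 26.3
```

```bash
python3 -m handwheel '[[0,-0.0006,0.004,0,0.1],[0,0,0.002,0,0.1],[0,0,0,0,0.1]]'
python3 -m handwheel '[[0,0,0.0015,0,0.1],[0,0,0,0,0.1]]'
python3 -m handwheel '[[0,0,0.001,0,0.1],[0,0,0,0,0.1]]'
```

```text
clock: 26.6
eef_pos: [0.5157, 0.0191, 0.1185]
eef_rot: [-0.185, 3.135, 0.0]
wrist_force: [0.0, 0.5, -2.7]
opening: 0.203
finger_force: 39.6
clock: 26.8
eef_pos: [0.5155, 0.0191, 0.1167]
eef_rot: [-0.185, 3.136, 0.0]
wrist_force: [-0.6, 0.2, -1.6]
opening: 0.2
finger_force: 39.6
clock: 27.0
eef_pos: [0.5155, 0.019, 0.1159]
eef_rot: [-0.185, 3.136, 0.0]
wrist_force: [-2.5, -0.7, 2.3]
opening: 0.196
finger_force: 40.1
```

Contact at the expected height. Release, then on to green.

```bash
python3 -m handwheel '[[0,0,0,0,0.4],[0,0,0,0,0.4],[0,0,0,0,0.4],[0,0,-0.02,0,0.4],[0,0,-0.05,0,0.5],[0,0,-0.04,0,0.5],[0,0,0,0,0.5]]'
python3 -c "
from h import *
to(.6097,-.3002,.2,102.5)"
```

```text
clock: 27.7
eef_pos: [0.5184, 0.0191, 0.231]
eef_rot: [-0.184, 3.127, 0.002]
wrist_force: [0.7, -0.2, -0.1]
opening: 0.5
finger_force: 0.0
shift mm [ -53.  -327.8   31.3] turn -5.769619912141707 | tool y at 96.7 j7 1.6454646783560762 tilt [0.009 0.002] pos [0.51840519 0.01908722 0.23101872] t 27.7
```

```bash
python3 -m handwheel '[[-0.007,-0.0465,0,0,0.6],[-0.007,-0.0465,0,0,0.6],[-0.007,-0.0465,0,0,0.6],[-0.007,-0.0465,0,0,0.6],[-0.008,-0.0475,0,0,0.6],[-0.008,-0.0475,0,0,0.6],[-0.009,-0.0468,0.02,0,0.6],[0,0,0,-5.8,0.6]]'
python3 -m handwheel '[[0,0,0,0,0.6],[0,0,0,0,0.6],[0,0,0,0,0.6]]'
python3 -c "
from h import *
np.set_printoptions(precision=4,suppress=True)
t=optics.camera('top');cv2.imwrite('pics/top6.png',t)
for n,p in (('orange',(327,234)),('green',(405,223)),('blue',(301,250))):
  try:
    a,c,A=blob(t,n,p,12); print(n,A,atz('top',a,.113),rect(c,.113))
  except Exception as e: print(n,'hidden')
cv2.imwrite('pics/v6.png',cv2.resize(t[190:300,260:430],None,fx=4.7,fy=4.7,interpolation=cv2.INTER_CUBIC))
to(.6097,-.3002,.0715,102.5)"
```

```text
clock: 28.5
eef_pos: [0.6039, -0.3057, 0.202]
eef_rot: [0.333, -3.118, 0.004]
wrist_force: [-0.3, -0.2, 0.2]
opening: 0.601
finger_force: 0.0
clock: 28.8
eef_pos: [0.6066, -0.2973, 0.2067]
eef_rot: [-0.343, 3.122, 0.001]
wrist_force: [0.4, -0.4, 0.0]
opening: 0.599
finger_force: 0.0
orange 88.15625 [ 0.5682 -0.0644  0.113 ] (array([ 0.5692, -0.0641]), 7.0, array([49., 21.]))
green hidden
blue 86.78125 [0.5151 0.0203 0.113 ] (array([0.5151, 0.0204]), 6.8, array([47., 20.]))
shift mm [ -2.2  -3.5 135.4] turn 0.07374655733219981 | tool y at 102.6 j7 2.345351955603398 tilt [0.001 0.   ] pos [ 0.6066 -0.2973  0.2069] t 28.85
```

View pics/v6.png

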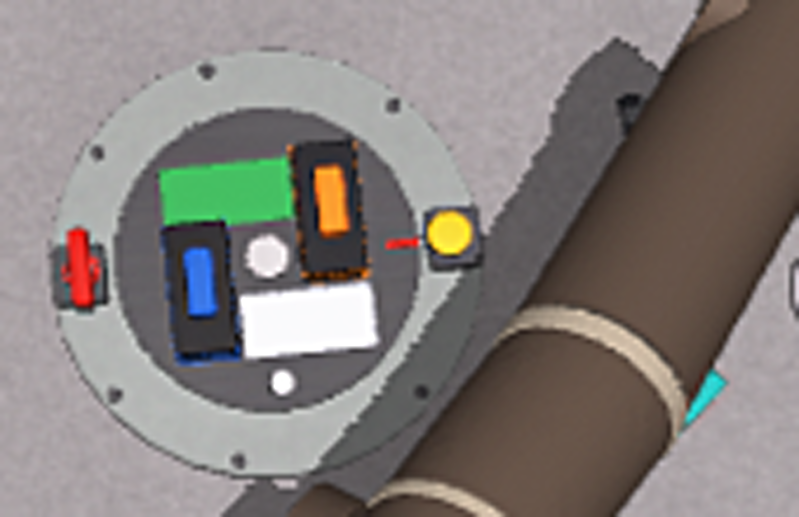

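Orange and blue both sit squarely on their rectangles. Now green.

```bash
python3 -m handwheel '[[-0.002,-0.0033,0.04,0,0.6],[0,0,0.04,0,0.6],[0,0,0.036,0,0.6],[0,0,0.014,0,0.6],[0,0,0,0,0.6],[0,0,0,0,0.6]]'
python3 -c "
from h import *
to(.6097,-.3002,.0715,102.5)"
python3 -m handwheel '[[0,0,0,0,0.1],[0,0,0,0,0.1],[0,0,0,0,0.1],[0,0,0,0,0.1],[0,0,0,0,0.1]]' 40
python3 -c "
from h import *
to(.6097,-.3002,.0715,102.5)"
python3 -m handwheel '[[0,0,-0.02,0,0.1],[0,0,-0.04,0,0.1],[0,0,-0.05,0,0.1],[0,0,-0.02,0,0.1],[0,0,0,0,0.1]]'
python3 -m handwheel '[[0,0,0,8,0.1],[0,0,0,8,0.1],[0,0,0,8,0.1],[0,0,0,8,0.1],[0,0,0,8,0.1],[0,0,0,8,0.1],[0,0,0,8,0.1],[0,0,0,8,0.1]]'
python3 -m handwheel '[[0,0,0,8,0.1],[0,0,0,8,0.1],[0,0,0,8,0.1],[0,0,0,8,0.1],[0,0,0,0,0.1],[0,0,0,0,0.1]]'
```

```text
clock: 29.45
eef_pos: [0.6098, -0.3017, 0.078]
eef_rot: [-0.344, 3.121, -0.002]
wrist_force: [-0.2, -0.8, -0.2]
opening: 0.599
finger_force: 0.0
shift mm [-0.2  1.5  6.5] turn 0.06713927176130596 | tool y at 102.6 j7 2.3900748211099874 tilt [ 0.002 -0.001] pos [ 0.60982663 -0.30167536  0.0779846 ] t 29.45
clock: 29.95
eef_pos: [0.6098, -0.3023, 0.078]
eef_rot: [-0.343, 3.12, -0.002]
wrist_force: [-0.1, -0.5, 6.5]
opening: 0.192
finger_force: 40.4
shift mm [-0.3  2.1  6.5] turn 0.03712379045062164 | tool y at 102.5 j7 2.390560370796838 tilt [ 0.003 -0.001] pos [ 0.60981557 -0.30226882  0.07804879] t 29.95
clock: 30.45
eef_pos: [0.6104, -0.3026, 0.2108]
eef_rot: [-0.342, 3.116, -0.005]
wrist_force: [-0.1, -0.1, -1.4]
opening: 0.2
finger_force: 39.5
clock: 31.25
eef_pos: [0.6081, -0.301, 0.2047]
eef_rot: [-1.371, -2.824, 0.0]
wrist_force: [0.3, 0.2, -1.3]
opening: 0.199
finger_force: 39.4
clock: 31.85
eef_pos: [0.6084, -0.3011, 0.2052]
eef_rot: [-2.085, -2.348, 0.001]
wrist_force: [0.0, -0.3, -0.7]
opening: 0.199
finger_force: 39.5
```

```bash
python3 -c "
from h import *
to(.586,.0042,.2,6.5)"
```

```text
shift mm [305.8  13.8   5.3] turn 0.2908261643095216 | tool y at 6.8 j7 0.8906612204775649 tilt [-0.002  0.   ] pos [ 0.60844851 -0.3011155   0.20521851] t 31.85
```

```bash
python3 -m handwheel '[[0.03,0.0018,0,0.3,0.1],[0.045,0.0018,0,0,0.1],[0.045,0.0018,0,0,0.1],[0.045,0.0018,0,0,0.1],[0.045,0.0018,0,0,0.1],[0.045,0.0018,0,0,0.1],[0.03,0.0018,0,0,0.1],[0.0208,0.0012,0,0,0.1]]'
python3 -m handwheel '[[0,0,0,0,0.1],[0,0,0.03,0,0.1],[0,0,0.03,0,0.1],[0,0,0.013,0,0.1],[0,0,0.004,0,0.1],[0,0,0,0,0.1]]'
python3 -c "
from h import *
to(.586,.0042,.118,6.5)"
```

```text
clock: 32.65
eef_pos: [0.5886, 0.0074, 0.2059]
eef_rot: [-2.088, -2.346, -0.001]
wrist_force: [0.5, 0.3, -1.5]
opening: 0.201
finger_force: 39.5
clock: 33.25
eef_pos: [0.5889, 0.0038, 0.1289]
eef_rot: [-2.094, -2.341, -0.0]
wrist_force: [-0.3, 1.9, -0.4]
opening: 0.197
finger_force: 59.5
shift mm [ 0.7 -2.9 10.9] turn -0.11464832646521472 | tool y at 6.4 j7 0.4720246445191107 tilt [-0.  0.] pos [0.58894693 0.00380988 0.12894697] t 33.25
```

```bash
python3 -m handwheel '[[0,-0.0015,0,0,0.1],[0,-0.0012,0,0,0.1],[0,0,0,0,0.1]]'
python3 -c "
from h import *
o=telemetry.observe();print(o['wrist_force'],o['moment'],o['finger_force']);to(.586,.0042,.118,6.5)"
```

```text
clock: 33.55
eef_pos: [0.586, 0.0028, 0.1294]
eef_rot: [2.098, 2.339, -0.001]
wrist_force: [0.9, 0.4, -1.0]
opening: 0.194
finger_force: 59.3
[ 0.93169168  0.35022331 -1.02365657] [ 0.13733622  0.0177276  -0.0315057 ] 59.301361441612244
shift mm [ 1.4  0.1 11.4] turn -0.2782001163830614 | tool y at 6.2 j7 0.47028199252863945 tilt [-0. -0.] pos [0.58604298 0.00284952 0.12935546] t 33.55
```

```bash
python3 -m handwheel '[[0.0015,0,0,0,0.1],[0,0,0.003,0,0.1],[0,0,0.003,0,0.1],[0,0,0,0,0.1]]'
python3 -c "
from h import *
o=telemetry.observe();print(o['wrist_force'],o['moment'],o['finger_force']);to(.586,.0042,.118,6.5)"
```

```text
clock: 33.95
eef_pos: [0.5861, 0.0054, 0.1227]
eef_rot: [-2.096, -2.34, 0.0]
wrist_force: [1.8, 1.7, -1.2]
opening: 0.196
finger_force: 59.4
[ 1.75356935  1.66694496 -1.20508677] [ 0.28333494 -0.04498211 -0.03091987] 59.42623436450958
shift mm [-1.2 -0.2  4.7] turn -0.21871764310520803 | tool y at 6.3 j7 0.47315781940270957 tilt [-0. -0.] pos [0.5860805  0.00540101 0.12274881] t 33.95
```

```bash
python3 -m handwheel '[[-0.001,0,0.002,0,0.1],[0,0,0.0015,0,0.1],[0,0,0,0,0.1]]'
python3 -m handwheel '[[0,0,0.0012,0,0.1],[0,0,0,0,0.1]]'
python3 -m handwheel '[[0,0,0.0012,0,0.1],[0,0,0,0,0.1]]'
```

```text
clock: 34.25
eef_pos: [0.5866, 0.004, 0.1209]
eef_rot: [-2.097, -2.339, -0.002]
wrist_force: [-3.5, 1.4, 11.1]
opening: 0.198
finger_force: 61.1
clock: 34.45
eef_pos: [0.5868, 0.0037, 0.1206]
eef_rot: [2.098, 2.339, 0.003]
wrist_force: [-6.2, 1.1, 19.8]
opening: 0.198
finger_force: 62.3
clock: 34.65
eef_pos: [0.5872, 0.0027, 0.1201]
eef_rot: [2.097, 2.337, 0.003]
wrist_force: [-6.5, -1.0, 23.8]
opening: 0.202
finger_force: 63.2
```

```bash
python3 -c "
from h import *
s=optics.camera('scene');t=optics.camera('top')
f=lambda i:cv2.resize(i,None,fx=5,fy=5,interpolation=cv2.INTER_CUBIC)
cv2.imwrite('pics/c7.png',cv2.hconcat([f(s[190:290,255:375]),f(t[205:305,290:330])]))"
```

```text
(no output)
```

View pics/c7.png

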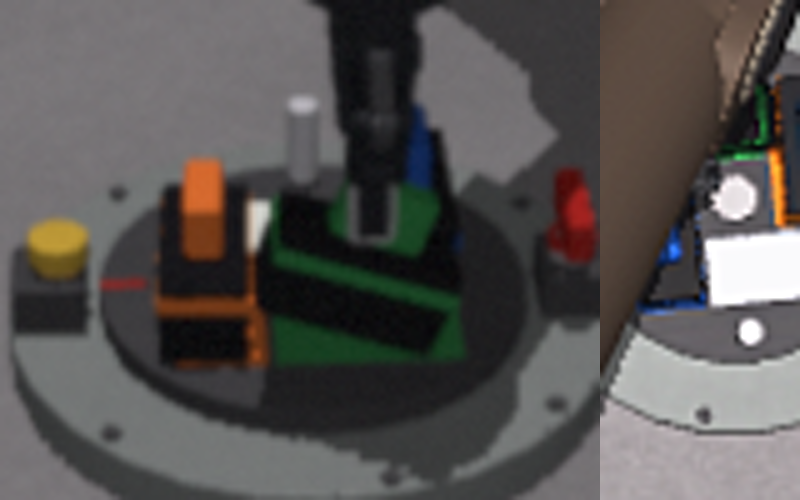

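The green cassette has pivoted about 18° in the pads, with its +y corner low, because my grip was too shallow. I'll lift it, level it on the bench where it stood, and regrip deeper.

```bash
python3 -m handwheel '[[0,0,-0.01,0,0.1],[0,0,-0.02,0,0.1],[0,0,-0.04,0,0.1],[0,0,-0.02,0,0.1],[0,0,0,0,0.1]]'
python3 -c "
from h import *
to(.6,-.3,.13,6.5)"
python3 -m handwheel '[[-0.03,0.001,0,0,0.1],[-0.045,0.001,0,0,0.1],[-0.045,0.001,0,0,0.1],[-0.045,0.001,0,0,0.1],[-0.045,0.001,0,0,0.1],[-0.045,0.001,0,0,0.1],[-0.03,0.001,0,0,0.1],[-0.02,0.001,0,0,0.1]]'
python3 -c "
from h import *
t=optics.camera('top');cv2.imwrite('pics/top7.png',t)
for n,p in (('orange',(327,234)),('blue',(301,250))):
    a,c,A=blob(t,n,p,12); print(n,A,rect(c,.113))
to(.6,-.3,.13,6.5)"
```

```text
clock: 35.25
eef_pos: [0.5879, 0.0033, 0.2103]
eef_rot: [2.095, 2.336, 0.005]
wrist_force: [0.5, 0.3, -1.1]
opening: 0.199
finger_force: 59.7
shift mm [-302.8  -21.3   80.3] turn -0.28002101237625254 | tool y at 6.2 j7 0.40028643961560145 tilt [0.005 0.   ] pos [0.58791886 0.00328773 0.21025588] t 35.25
clock: 36.05
eef_pos: [0.626, -0.3018, 0.2057]
eef_rot: [-2.1, -2.335, 0.004]
wrist_force: [0.1, -0.1, -1.0]
opening: 0.197
finger_force: 59.7
orange 93.75 (array([ 0.5702, -0.0731]), 4.6, array([49., 20.]))
blue 86.5625 (array([0.5151, 0.0203]), 6.0, array([47., 20.]))
shift mm [  7.4 -24.8  75.9] turn -0.5662544665229632 | tool y at 5.9 j7 0.8687658934111191 tilt [-0.002 -0.003] pos [ 0.62561723 -0.30457068  0.20584197] t 36.1
```

```bash
python3 -m handwheel '[[0.01,-0.0248,0,0,0.1],[0,0,0.04,0,0.1],[0,0,0.04,0,0.1],[0,0,0.02,0,0.1],[0,0,0.005,0,0.1],[0,0,0,0,0.1]]' 20
python3 -m handwheel '[[0,0,0.005,0,0.1],[0,0,0.004,0,0.1],[0,0,0.004,0,0.1],[0,0,0,0,0.1]]'
python3 -m handwheel '[[0,0,0.002,0,0.1],[0,0,0.001,0,0.1],[0,0,0,0,0.1]]'
```

```text
clock: 36.7
eef_pos: [0.601, -0.2908, 0.1012]
eef_rot: [-2.096, -2.338, 0.002]
wrist_force: [0.8, -0.1, -1.3]
opening: 0.2
finger_force: 59.6
clock: 37.1
eef_pos: [0.6017, -0.2907, 0.0892]
eef_rot: [-2.097, -2.339, -0.0]
wrist_force: [0.4, -0.6, -1.6]
opening: 0.2
finger_force: 59.6
clock: 37.4
eef_pos: [0.6017, -0.2909, 0.0863]
eef_rot: [-2.097, -2.339, -0.0]
wrist_force: [0.2, -0.5, -0.9]
opening: 0.199
finger_force: 59.6
```

```bash
python3 -m handwheel '[[0,0,0.003,0,0.1],[0,0,0.002,0,0.1],[0,0,0.001,0,0.1],[0,0,0,0,0.1]]'
python3 -m handwheel '[[0,0,0.002,0,0.1],[0,0,0.001,0,0.1],[0,0,0,0,0.1]]'
python3 -c "
from h import *
s=optics.camera('scene');to(.6,-.29,.08)
f=lambda i:cv2.resize(i,None,fx=5,fy=5,interpolation=cv2.INTER_CUBIC)
cv2.imwrite('pics/c8.png',f(s[200:310,160:280]))"
```

```text
clock: 37.8
eef_pos: [0.6018, -0.2911, 0.0808]
eef_rot: [2.097, 2.339, 0.0]
wrist_force: [-1.0, 0.8, 3.6]
opening: 0.198
finger_force: 60.4
clock: 38.1
eef_pos: [0.6019, -0.2926, 0.0799]
eef_rot: [2.096, 2.337, 0.001]
wrist_force: [-4.8, 0.5, 17.5]
opening: 0.197
finger_force: 62.6
shift mm [ 2.7 -1.7 -0.1] turn None | tool y at 6.2 j7 0.9558239332313124 tilt [ 0.002 -0.001] pos [ 0.60193634 -0.29253965  0.07992958] t 38.15
```

View pics/c8.png

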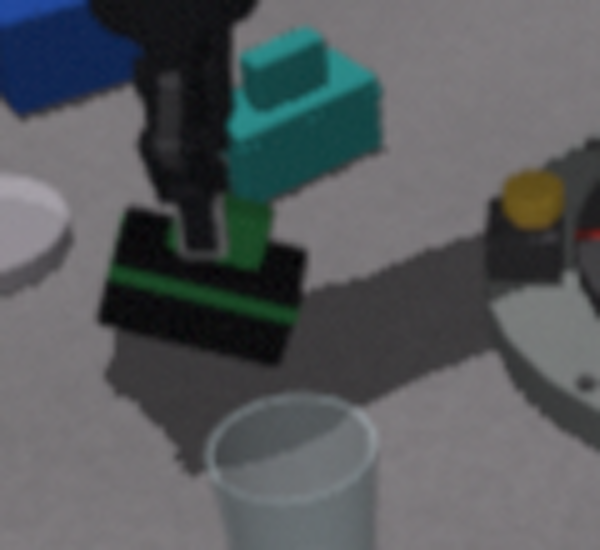

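The pads hold the bar off-centre toward −y, so the cassette had been knocked about 15 mm before I gripped it. I'll press it level with a light grip, release and look again.

```bash
python3 -m handwheel '[[0,0,0.001,0,0.195],[0,0,0.001,0,0.2],[0,0,0.001,0,0.21],[0,0,0.001,0,0.22],[0,0,0,0,0.23],[0,0,0,0,0.25]]' 20
python3 -m handwheel '[[0,0,0,0,0.3],[0,0,0,0,0.4],[0,0,0,0,0.6],[0,0,-0.02,0,0.6],[0,0,-0.05,0,0.6],[0,0,-0.05,0,0.6]]'
python3 -c "
from h import *
to(.6,-.1,.2)"
```

```text
clock: 38.75
eef_pos: [0.6018, -0.2903, 0.0728]
eef_rot: [-2.096, -2.339, -0.0]
wrist_force: [0.5, -0.3, -1.0]
opening: 0.247
finger_force: 0.0
clock: 39.35
eef_pos: [0.601, -0.2906, 0.1938]
eef_rot: [-2.096, -2.337, 0.002]
wrist_force: [1.2, -0.0, 0.3]
opening: 0.6
finger_force: 0.0
shift mm [189.6  19.7  -6.2] turn None | tool y at 6.2 j7 0.8829448151629159 tilt [-0.003  0.   ] pos [ 0.60104677 -0.29058761  0.19375281] t 39.35
```

```bash
python3 -c "
from h import *
to(.572,-.0745,.2,94.6)"
python3 -m handwheel '[[0.03,-0.001,0,0,0.6],[0.04,-0.001,0,0,0.6],[0.045,-0.001,0,0,0.6],[0.045,-0.001,0,0,0.6],[0.035,-0.0015,0,0,0.6],[0.0225,0,0,0,0.6],[0,0,0,-8,0.6],[0,0,0,-8,0.6]]' 50
python3 -m handwheel '[[0,0,0,-8,0.6],[0,0,0,-8,0.6],[0,0,0,-8,0.6],[0,0,0,-8,0.6],[0,0,0,-8,0.6],[0,0,0,-8,0.6],[0,0,0,-8,0.6],[0,0,0,-8,0.6]]'
python3 -m handwheel '[[0,0,0,-8,0.6],[0,0,0,0,0.6],[0,0,0,0,0.6]]'
python3 -c "
from h import *
t=optics.camera('top');cv2.imwrite('pics/top8.png',t)
for p in ((405,223),(398,223),(402,226)):
    a,c,A=blob(t,'green',p,14); print(A,a,rect(c,.073))
to(.572,-.0745,.112,94.6)"
```

```text
shift mm [218.   -5.4  -6.1] turn -88.35748950828383 | tool y at 6.2 j7 0.8829448151629159 tilt [-0.003  0.   ] pos [ 0.60104677 -0.29058761  0.19375281] t 39.35
clock: 40.15
eef_pos: [0.5726, -0.0737, 0.1933]
eef_rot: [-1.74, -2.615, -0.0]
wrist_force: [0.0, -0.7, 1.0]
opening: 0.598
finger_force: 0.0
clock: 40.95
eef_pos: [0.5725, -0.0754, 0.1934]
eef_rot: [0.094, 3.14, 0.0]
wrist_force: [-0.9, 0.1, -0.5]
opening: 0.595
finger_force: 0.0
clock: 41.25
eef_pos: [0.5725, -0.0755, 0.1934]
eef_rot: [-0.11, 3.14, 0.0]
wrist_force: [-0.3, -0.5, 0.0]
opening: 0.599
finger_force: 0.0
80.8125 [406.30358984 225.67498067] (array([ 0.6008, -0.3051]), -89.2, array([44., 21.]))
71.0 [405.4775895  225.74537852] (array([ 0.6007, -0.3021]), -89.2, array([38., 21.]))
80.8125 [406.30358984 225.67498067] (array([ 0.6008, -0.3051]), -89.2, array([44., 21.]))
shift mm [ 0.4  1.  81.3] turn -0.5796690208362065 | tool y at 94.0 j7 1.8827149268922196 tilt [-0.  0.] pos [ 0.57249154 -0.07546076  0.19333739] t 41.3
```

```bash
python3 -m handwheel '[[0,0.001,0.03,0,0.6],[0,0,0.03,0,0.6],[0,0,0.015,-0.5,0.6],[0,0,0.007,0,0.6],[0,0,0,0,0.6],[0,0,0,0,0.6]]'
python3 -m handwheel '[[0,0,0,0,0.1],[0,0,0,0,0.1],[0,0,0,0,0.1],[0,0,0,0,0.1],[0,0,0,0,0.1]]' 40
python3 -m handwheel '[[0,0,-0.005,2,0.1],[0,0,-0.01,0,0.1],[0,0,0,0,0.1]]'
python3 -c "
from h import *
to(.5730,-.0652,.13,96.7)"
```

```text
clock: 41.9
eef_pos: [0.5732, -0.0745, 0.1123]
eef_rot: [-0.129, 3.138, -0.0]
wrist_force: [0.6, 0.7, 0.2]
opening: 0.599
finger_force: 0.0
clock: 42.4
eef_pos: [0.5731, -0.0744, 0.1122]
eef_rot: [-0.13, 3.137, 0.0]
wrist_force: [-2.1, -0.5, 6.7]
opening: 0.2
finger_force: 41.1
clock: 42.7
eef_pos: [0.5732, -0.0744, 0.1276]
eef_rot: [-0.077, 3.139, -0.0]
wrist_force: [0.1, 0.3, -0.8]
opening: 0.201
finger_force: 40.2
shift mm [-0.3  9.2 -2.4] turn -3.9007190557083504 | tool y at 92.8 j7 1.9035904538794826 tilt [ 0.002 -0.   ] pos [ 0.57317548 -0.07443752  0.12757849] t 42.7
```

```bash
python3 -m handwheel '[[0,0.0045,0,0,0.1],[-0.0003,0.0047,0,-3.9,0.1],[0,0,0.005,0,0.1],[0,0,0,0,0.1],[0,0,0.005,0,0.1],[0,0,0,0,0.1]]'
python3 -c "
from h import *
to(.5730,-.0652,.1122,96.7)"
python3 -m handwheel '[[0,0,0.003,0,0.1],[0,0,0.002,0,0.1],[0,0,0,0,0.1]]'
python3 -c "
from h import *
to(.5730,-.0652,.1122,96.7)"
```

```text
clock: 43.3
eef_pos: [0.5719, -0.0652, 0.1155]
eef_rot: [0.181, -3.135, 0.0]
wrist_force: [-1.2, -0.4, -1.8]
opening: 0.199
finger_force: 40.1
shift mm [-1.1 -0.1  3.3] turn -0.10027107477442598 | tool y at 96.6 j7 1.950149324952987 tilt [-0.001 -0.   ] pos [ 0.57186227 -0.06524498  0.11547884] t 43.3
clock: 43.6
eef_pos: [0.5724, -0.0655, 0.1122]
eef_rot: [-0.181, 3.136, 0.0]
wrist_force: [-3.2, -0.7, 7.8]
opening: 0.198
finger_force: 41.4
shift mm [-0.6  0.2  0. ] turn -0.0890593442983203 | tool y at 96.6 j7 1.9536841991852265 tilt [0. 0.] pos [ 0.5724231  -0.06548515  0.11221743] t 43.6
```

Orange is seated again. Release, and back toward green for a fresh measurement.

```bash
python3 -m handwheel '[[0,0,0,0,0.4],[0,0,0,0,0.4],[0,0,0,0,0.4],[0,0,-0.02,0,0.4],[0,0,-0.05,0,0.5],[0,0,-0.03,0,0.5],[0,0,0,0,0.5],[0,0,0,0,0.5]]'
python3 -c "
from h import *
t=optics.camera('top');cv2.imwrite('pics/top9.png',t)
a,c,A=blob(t,'green',(406,225),14); print(A,a,rect(c,.073))
s=optics.camera('scene');cv2.imwrite('pics/scene9.png',s)
print(proj('scene',atz('top',a,.073)))
f=lambda i:cv2.resize(i,None,fx=5.5,fy=5.5,interpolation=cv2.INTER_CUBIC)
cv2.imwrite('pics/c9.png',cv2.hconcat([f(t[185:265,370:440]),f(s[225:305,160:230])]))
to(.6008,-.3051,.2,0.8)"
```

```text
clock: 44.4
eef_pos: [0.5726, -0.0649, 0.2118]
eef_rot: [-0.183, 3.135, 0.0]
wrist_force: [0.3, -0.0, -0.6]
opening: 0.497
finger_force: 0.0
80.6875 [406.34182159 225.67183062] (array([ 0.6003, -0.3048]), -84.8, array([45., 21.]))
[195.42380715 242.47427747]
shift mm [  -1.  -242.    10.1] turn -84.12907235767653 | tool y at 96.7 j7 1.896166161899953 tilt [-0.002  0.   ] pos [ 0.57168364 -0.06481252  0.21018189] t 44.5
```

View pics/c9.png

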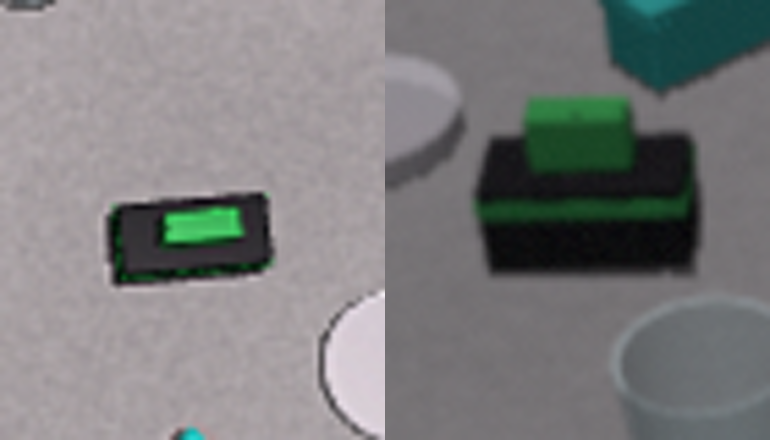

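Green stands flat, centre at about (406,226) in the top view. Regrip it, deeper this time.

```bash
python3 -m handwheel '[[0,-0.04,0,0,0.6],[0,-0.045,0,0,0.6],[0,-0.045,0,0,0.6],[0,-0.045,0,0,0.6],[0,-0.04,0,0,0.6],[0,-0.0265,0,0,0.6],[0,0,0,8.4,0.6],[0,0,0,8.4,0.6]]' 50
python3 -m handwheel '[[0,0,0,8.4,0.6],[0,0,0,8.4,0.6],[0,0,0,8.4,0.6],[0,0,0,8.4,0.6],[0,0,0,8.4,0.6],[0,0,0,8.4,0.6],[0,0,0,8.4,0.6],[0,0,0,8.4,0.6]]'
python3 -m handwheel '[[0,0,0,8.2,0.6],[0,0,0,0,0.6],[0,0,0,0,0.6]]'
python3 -c "
from h import *
to(.6005,-.3050,.07,4.5)"
```

```text
clock: 45.3
eef_pos: [0.5991, -0.3065, 0.2091]
eef_rot: [-0.291, -3.125, -0.0]
wrist_force: [1.0, 0.8, -0.4]
opening: 0.6
finger_force: 0.0
clock: 46.1
eef_pos: [0.5998, -0.3046, 0.2094]
eef_rot: [-1.969, -2.445, 0.002]
wrist_force: [-0.7, 1.0, -0.5]
opening: 0.596
finger_force: 0.0
clock: 46.4
eef_pos: [0.6, -0.3047, 0.21]
eef_rot: [-2.127, -2.309, 0.002]
wrist_force: [-0.3, 0.7, 0.7]
opening: 0.597
finger_force: 0.0
shift mm [ -0.4   0.8 140. ] turn 0.19556039143367343 | tool y at 4.7 j7 0.9126739834085921 tilt [-0.002  0.   ] pos [ 0.60000815 -0.3047087   0.21001779] t 46.4
```

```bash
python3 -m handwheel '[[0,0.0005,0.04,0,0.6],[0,0,0.045,0,0.6],[0,0,0.035,0,0.6],[0,0,0.014,0,0.6],[0,0,0.006,0,0.6],[0,0,0,0,0.6],[0,0,0,0,0.6]]'
python3 -c "
from h import *
to(.6005,-.3050,.071,4.5)"
python3 -m handwheel '[[0,0,0,0,0.1],[0,0,0,0,0.1],[0,0,0,0,0.1],[0,0,0,0,0.1],[0,0,0,0,0.1]]' 50
python3 -c "
from h import *
to(.6005,-.3050,.071,4.5)"
python3 -m handwheel '[[0,0,-0.02,0,0.1],[0,0,-0.04,0,0.1],[0,0,-0.05,0,0.1],[0,0,-0.02,0,0.1],[0,0,0,0,0.1],[0,0,0,0,0.1]]'
python3 -c "
from h import *
to(.586,.0042,.2,6.5)"
```

```text
clock: 47.1
eef_pos: [0.6017, -0.3058, 0.0732]
eef_rot: [2.131, 2.305, 0.001]
wrist_force: [0.0, 0.1, 0.4]
opening: 0.601
finger_force: 0.0
shift mm [ 0.9 -1.1  2.2] turn -0.018345025320940067 | tool y at 4.5 j7 0.9974410823392604 tilt [ 0.002 -0.001] pos [ 0.60168403 -0.30577116  0.07315899] t 47.1
clock: 47.6
eef_pos: [0.6015, -0.3051, 0.0725]
eef_rot: [2.132, 2.305, 0.001]
wrist_force: [0.4, 0.9, 5.6]
opening: 0.197
finger_force: 49.7
shift mm [ 0.2 -1.   1.5] turn -0.032401806970923985 | tool y at 4.5 j7 0.9971912214785099 tilt [ 0.002 -0.   ] pos [ 0.60147513 -0.30512771  0.07247478] t 47.6
clock: 48.2
eef_pos: [0.6007, -0.3044, 0.2009]
eef_rot: [-2.133, -2.306, -0.001]
wrist_force: [-0.1, 0.3, -1.5]
opening: 0.199
finger_force: 48.9
shift mm [308.8   9.4   1.1] turn -2.0255513437276136 | tool y at 4.5 j7 0.9152100126105508 tilt [-0.     0.001] pos [ 0.60071337 -0.30443003  0.20088206] t 48.2
```

```bash
python3 -m handwheel '[[0.03,0.0012,0,-2,0.1],[0.045,0.0002,0,0,0.1],[0.045,0,0,0,0.1],[0.045,0,0,0,0.1],[0.045,0,0,0,0.1],[0.045,0,0,0,0.1],[0.03,0,0,0,0.1],[0.02,0,0,0,0.1]]'
python3 -m handwheel '[[0,0,0,0,0.1],[0,0,0,0,0.1],[0,0,0,0,0.1]]'
python3 -c "
from h import *
t=optics.camera('top')
for n,p in (('orange',(327,234)),('blue',(301,250))):
  try:
    a,c,A=blob(t,n,p,12); print(n,A,rect(c,.113))
  except Exception: print(n,'hid')
to(.586,.0046,.1125,6.5)"
```

```text
clock: 49.0
eef_pos: [0.5675, 0.0021, 0.1992]
eef_rot: [-2.086, -2.345, 0.004]
wrist_force: [-0.0, -0.9, -0.9]
opening: 0.197
finger_force: 49.0
clock: 49.3
eef_pos: [0.5686, -0.003, 0.2007]
eef_rot: [-2.095, -2.341, 0.002]
wrist_force: [0.3, -0.2, -1.9]
opening: 0.203
finger_force: 48.9
orange 87.96875 (array([ 0.5696, -0.064 ]), 6.8, array([49., 21.]))
blue hid
shift mm [ 5.9 18.1 88.4] turn -0.16285574973728956 | tool y at 6.3 j7 0.47619802532344796 tilt [-0.001 -0.001] pos [ 0.56871613 -0.00315594  0.20093142] t 49.35
```

```bash
python3 -m handwheel '[[0.006,0.018,0,-0.2,0.1],[0,0,0,0,0.1],[0,0,0.02,0,0.1],[0,0,0.01,0,0.1],[0,0,0,0,0.1],[0,0,0,0,0.1]]'
python3 -c "
from h import *
to(.586,.0046,.1125,6.5)"
```

```text
clock: 49.95
eef_pos: [0.586, 0.0056, 0.1715]
eef_rot: [-2.09, -2.346, 0.001]
wrist_force: [0.6, -0.1, -1.5]
opening: 0.196
finger_force: 48.9
shift mm [-1.  -0.1 59. ] turn 0.0966287680078608 | tool y at 6.6 j7 0.4980299448169218 tilt [-0. -0.] pos [0.58603264 0.00562579 0.17149752] t 49.95
```

```bash
python3 -m handwheel '[[-0.0008,0,0.01,0,0.1],[0,0,0,0,0.1],[0,0,0.01,0,0.1],[0,0,0.01,0,0.1],[0,0,0,0,0.1],[0,0,0,0,0.1]]'
python3 -c "
from h import *
to(.586,.0046,.1125,6.5)"
```

```text
clock: 50.55
eef_pos: [0.5861, 0.0055, 0.1409]
eef_rot: [-2.089, -2.346, 0.001]
wrist_force: [0.0, 0.2, -1.0]
opening: 0.194
finger_force: 48.9
shift mm [-0.8 -0.2 28.4] turn 0.14791158763446788 | tool y at 6.6 j7 0.5274411483297148 tilt [-0.001 -0.   ] pos [0.58608296 0.00546942 0.14091615] t 50.55
```

```bash
python3 -m handwheel '[[-0.0005,0,0.01,0,0.1],[0,0,0.008,0,0.1],[0,0,0.004,0,0.1],[0,0,0.002,0,0.1],[0,0,0,0,0.1],[0,0,0,0,0.1]]'
python3 -m handwheel '[[0,0,0.002,0,0.1],[0,0,0.0012,0,0.1],[0,0,0,0,0.1]]'
python3 -m handwheel '[[0,0,0.001,0,0.1],[0,0,0,0,0.1]]'
python3 -c "
from h import *
to(.586,.0046,.1125,6.5)"
```

```text
clock: 51.15
eef_pos: [0.5865, 0.0049, 0.1175]
eef_rot: [2.089, 2.346, 0.0]
wrist_force: [0.6, -0.0, -1.4]
opening: 0.198
finger_force: 49.0
clock: 51.45
eef_pos: [0.5863, 0.0051, 0.114]
eef_rot: [-2.089, -2.347, 0.0]
wrist_force: [0.2, -0.3, -1.3]
opening: 0.199
finger_force: 49.0
clock: 51.65
eef_pos: [0.5863, 0.0051, 0.1131]
eef_rot: [-2.089, -2.347, 0.0]
wrist_force: [-0.2, -0.1, -0.9]
opening: 0.196
finger_force: 49.0
shift mm [-0.4 -0.4  0.6] turn 0.15666876866450252 | tool y at 6.7 j7 0.5552989977713249 tilt [-0.  0.] pos [0.58631859 0.00508372 0.11306847] t 51.65
```

Free of neighbours and 0.6 mm above the slab. I'll set it down, release, retreat and look.

```bash
python3 -m handwheel '[[0,0,0.0008,0,0.1],[0,0,0,0,0.1],[0,0,0,0,0.4],[0,0,0,0,0.4],[0,0,0,0,0.4],[0,0,-0.02,0,0.4],[0,0,-0.05,0,0.4],[0,0,-0.05,0,0.4]]'
python3 -m handwheel '[[-0.045,0,0,0,0.4],[-0.045,0,0,0,0.4],[-0.045,0,0,0,0.4],[-0.045,0,0,0,0.4],[-0.045,0,0,0,0.4],[-0.045,0,0,0,0.4],[0,0,0,0,0.4],[0,0,0,0,0.4]]'
python3 -c "
from h import *
t=optics.camera('top');s=optics.camera('scene')
for n,p in (('orange',(327,234)),('blue',(301,250)),('green',(307,229))):
  a,c,A=blob(t,n,p,10); print(n,A,rect(c,.113))
a=blob(t,'red',(277,247),14);P=np.array([atz('top',p,.086)[:2] for p in a[1]]);v=np.linalg.svd(P-P.mean(0))[2];print('screw',np.degrees(np.arctan2(v[0,1],v[0,0])))
print(telemetry.observe()['wrist_force'],telemetry.observe()['eef_pos'])
f=lambda i:cv2.resize(i,None,fx=4,fy=4,interpolation=cv2.INTER_CUBIC)
cv2.imwrite('pics/c10.png',cv2.hconcat([f(t[190:300,270:370]),f(s[190:300,265:365])]))"
```

```text
clock: 52.45
eef_pos: [0.5856, 0.0048, 0.2331]
eef_rot: [-2.089, -2.345, 0.004]
wrist_force: [0.3, 1.1, 0.4]
opening: 0.398
finger_force: 0.0
clock: 53.25
eef_pos: [0.6169, -0.2651, 0.2321]
eef_rot: [-2.093, -2.343, 0.001]
wrist_force: [-0.5, 1.3, -0.4]
opening: 0.399
finger_force: 0.0
orange 87.28125 (array([ 0.5696, -0.0641]), 6.8, array([49., 21.]))
blue 86.9375 (array([0.5151, 0.0202]), 6.3, array([47., 20.]))
green 84.125 (array([0.5848, 0.0044]), -83.0, array([44., 21.]))
screw -173.10404950819662
[0.25244667 1.39870578 0.07468447] [ 0.61792705 -0.26192976  0.23198774]
```

View pics/c10.png

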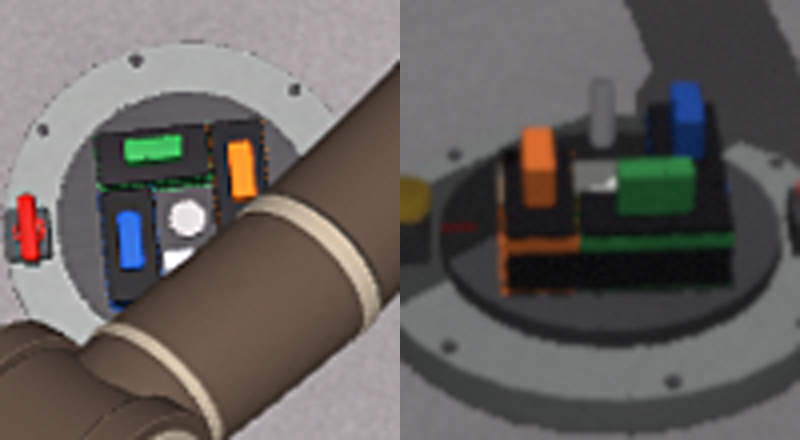

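All three cassettes that are present sit flat and square within about 3 mm. The pin is home, the screw is tight, and white is absent. Handing in.

```bash
python3 -c "
from plant import arm
print(arm.sign_off())"
```

```text
the job is handed in; nothing more can be done
None
```

I handed the job in at about 53 s: pin home, clamp screw tight, and the blue, orange and green cassettes flat and square on their rectangles within about 3 mm (white is absent); on the way green pivoted in the grip and shoved orange about 9 mm, so I set both again, and sign-off returned no verdict.

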